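Break down a dismantled power unit: snap the fuse home, lay out the rest

TASK

Take the stack of power-unit parts apart from the top down, one part at a time: push the white fuse down into the spring clips of the fuse base until it snaps fully home, then lay the orange module in the middle of the red tray, the black heat sink in the middle of the blue mat, and last the metal case in the middle of the green board. Lay each part right way up with its long side along the long side of its place, set it down without dropping it, and leave it let go of and lying still. Do not shift the mug or the glass jar.

Things in the scene. Friction and masses are not known exactly. Their poses are not given: they have to be found in the camera images.
- fuse: White ceramic blade fuse, top of the stack. Body 30 x 28 x 34 mm (x, y, z), red dot on top; a steel blade stands out of each end along x, 70 mm over all, either way round the same. Blade 4 mm thick, up to 26 mm above the underside, with an 8 mm thick round bead along its lower edge, 4 mm above the underside. Origin: centre of the body's underside, z up. About 0.12 kg. Grip the body across y.
- module: Orange power module, a plain box 72 x 46 x 24 mm (x, y, z), second from the top, under the fuse. Origin: centre of the underside; x along the long side, z up. About 0.15 kg.
- heat_sink: Black finned heat sink, 94 x 58 x 30 mm (x, y, z), fins upward and running along x, third from the top, under the module. Origin: centre of the underside; x along the long side, z up. About 0.25 kg.
- case: Bare aluminium case, a plain box 112 x 64 x 36 mm (x, y, z), bottom of the stack, on the table under the heat sink. Origin: centre of the underside; x along the long side, z up. About 0.35 kg. The stack's parts lie centred on one another within about 5 mm and 7 degrees each.
- fuse_base: Fixed fuse base: grey plate 124 x 92 x 10 mm, black block on it 92 x 50 mm, its top (the seat) 30 mm above the table. Copper spring jaws 28 mm either way along x, 58 mm high, flared at the top, close along y on the blades, put in from above. Loose, the fuse rests 12 mm above the seat; 10 to 15 N snaps it down onto the seat. Origin: centre of underside.
- red_tray: Shallow red tray, fixed, 134 x 116 mm (x, y), rim 12 mm high and 3 mm thick, inner floor 3 mm above the table, black outline in the middle. Origin: centre of its underside, on the table; x along the longer side.
- blue_mat: Blue mat, fixed, 134 x 96 mm (x, y), 4 mm thick, white outline on it. Origin: centre of its underside, on the table; x along the longer side.
- green_board: Green board, fixed, 144 x 96 mm (x, y), 10 mm thick, yellow outline on it. Origin: centre of its underside, on the table; x along the longer side.
- mug: Blue mug, loose, 68 mm across and 72 mm high, with a handle, standing on the table among the things. Origin: centre of its underside. Not to be shifted.
- jar: Small glass jar with a yellow cap, loose, 44 mm across and 55 mm high, standing among the things. Origin: centre of its underside. Not to be shifted.
Things that resemble listed ones, but are neither listed nor needed, are in the scene too. Leave any pink or turquoise look-alike of the case alone.

How it is judged:
By the outcome, as a careful person would: the job done as asked, in the order asked, and still so for the second after the job is handed in, with the robot touching nothing.
It also fails if it takes over 141 s, if anything falls off the work surface, if the arm or the gripper's body presses on something with over 40 N, if the wrist force passes 120 N, or if a joint passes its speed limit or range.

ROBOT

A 6-joint arm with a two-finger parallel gripper is mounted at the origin on the work surface. World frame = base frame: x ahead of the robot, y to its left, z up, the work surface at z = 0. Lengths are in mm, angles in degrees, forces in N, time in s.
With the tool pointing down it reaches from about 350 to 850 mm from the base axis. Payload 8.1 kg.
Tool frame: the origin (TCP) lies midway between the tips of the shut fingers; the grasp point (between the pads) lies 19 mm behind it; z points along the fingers, y is the line along which they close (so a half turn about z gives the same grasp; the last joint's range is limited). The gripper opens to 85 mm and grips with 20 to 120 N. Pads are 22 mm wide; open, the fingers measure 114 mm over their backs; the gripper's body (76 mm by 85 mm) begins 54 mm behind the grasp point. The pads swing forward as they close: fully open they stand 13 mm farther back than shut.
Start: joints at [-69.122, 7.471, 85.268, -0, 87.261, -4.893], TCP at [260.891, -540.316, 231.292] pointing down, gripper open.
Joint ranges: [-169.43, 169.43], [-51.17, 129.36], [1.28, 143.12], [-76.62, 256.62], [0, 156.53], [-152.29, 152.29]. Speed limits (degrees/s): [136.94, 136.94, 159.86, 180, 180, 180].

INTERFACE

Orientations are given as [roll, pitch, yaw] about the fixed x, y, z axes, in that order (R = Rz(yaw) Ry(pitch) Rx(roll)).
In Python, from bench import r, optics, workorder gives the robot as it stands.
- The arm moves only by the tool run_rows, called as name(argument=value, ...) on one line, values as JSON. Schema: {"type":"object","properties":{"motion":{"type":"array","items":{"type":"number"},"minItems":7,"maxItems":56},"squeeze":{"type":"number"},"only":{"type":"string"},"quiet":{"type":"boolean"},"lines":{"type":"string"}},"required":["motion"],"additionalProperties":false}. motion is one flat list of numbers that holds 1 to 8 rows one after another, with no inner brackets; each row has 7 numbers: a rotation vector rx, ry, rz in degrees, then dx, dy, dz in mm, then the finger opening in mm; each row is the pose to reach, as a shift and turn from the pose commanded when the call began, along the tool's axes at that moment; what a row does not reach only later rows make up. A row lasts 1/8 s, in which the tool goes at most 62.5 mm and 10.7 degrees, less where a joint would pass 70% of its speed; a pose out of reach is approached as far as the arm can. The fingers move at their own pace and stop on an object; squeeze is the grip in N (left out, the last holds). Time passes only in rows, so rows that do not move let the fingers close. The tool returns the time, the measured TCP pose, the force, the opening and the grip force at its end. only (a regular expression) keeps the lines of the reply that match it, lines (a string "A,B") keeps lines A to B, and quiet returns only ok. Input that does not fit is refused with a message, and nothing moves.
- r.sense(): the state, without advancing time (a new reading comes with each control period).
- optics.snapshot(name): name is "side" or "top" or "wrist"; returns a dict with "pixels" (384x512x3 uint8, blue, green, red), "fx", "fy", "cx", "cy" (pixels), "pose" (4x4, takes a point from camera to world coordinates). Camera axes: x right, y up, looking along -z (the intrinsics and any distortion apply to the point x, -y, -z); pixel columns grow to the right and rows downward; lengths in mm; the calibration is good to about 2 mm. A picture is of the moment at which its call begins. There is no depth.
- workorder.hand_in(): hands the job in; it is judged then, once.
The state is a dict: "time": time; "joint_pos": joint angles; "qd": joint speeds; "joint_efforts": joint torques, N m; "tool_pos": TCP position; "tcp_rot": TCP orientation; "ft_force": force on the tool from outside, world axes, zero at the start; "wrist_torque": the same for the moment, N m; "finger_gap": finger opening in mm; "grip_force": force on a finger pad.
Only numpy, scipy, OpenCV 4.12 (cv2) and the standard library are available. Lean on these libraries where they do the work, as an engineer would, in place of code of your own. Each camera call takes 0.05 s, during which the arm holds its last target. There are 200 camera calls.

## Working session

There is one attempt and no reset: what is moved stays moved. The work goes in short steps, Python scripts to look and compute and a tool call to move; the robot and the scene stay as the last step left them, time stands still between calls to the robot, and variables do not carry over. Pictures are saved under pics/ and viewed, at most 14 in all, crops included, and the job is handed in when it is done.

```bash
ls; mkdir -p pics; python3 - <<'E'
from bench import r, optics, workorder
import cv2,numpy as np
print(r.sense())
for n in ("top","side","wrist"):
    s=optics.snapshot(n); cv2.imwrite(f"pics/{n}0.png",s["pixels"]); print(n,{k:v for k,v in s.items() if k!="pixels"})
E
```

```text
pics
{'time': 0.0, 'joint_pos': array([-6.91201036e+01,  7.51500700e+00,  8.53325294e+01,  2.50480780e-04,
        8.72605907e+01, -4.89212422e+00]), 'qd': array([-0.04805581,  0.12853474,  0.04807878, -0.10588634,  0.05222575,
       -0.10597686]), 'joint_efforts': array([ 1.99239339e-04, -5.69413161e+01, -5.00541186e+01, -2.20318775e-04,
        1.47904514e-02,  6.61820695e-05]), 'tool_pos': array([ 260.70198744, -539.77128845,  230.21433415]), 'tcp_rot': array([-1.79892288e+02, -9.47033019e-03,  2.57719995e+01]), 'ft_force': array([ 0.35363396, -0.47259448, -0.7406504 ]), 'wrist_torque': array([ 0.05544734,  0.02890851, -0.01184295]), 'grip_force': 0.0, 'finger_gap': 85.6116059917779}
top {'fx': 356.1850435465739, 'fy': 356.1850435465739, 'cx': 254.06090795554954, 'cy': 184.31645195531436, 'pose': array([[-2.29536963e-02,  9.82478783e-01, -1.84955588e-01,
         2.83506383e+02],
       [-9.99526554e-01, -2.63442602e-02, -1.58948844e-02,
         5.36497470e+01],
       [-2.04889048e-02,  1.84503176e-01,  9.82618330e-01,
         9.84685526e+02],
       [ 0.00000000e+00,  0.00000
[... 270 characters left out ...]
6777e-01, -6.11030780e-01,  7.71533504e-01,
         8.07511856e+02],
       [-7.71095419e-03,  7.84767966e-01,  6.19741705e-01,
         6.57473866e+02],
       [ 0.00000000e+00,  0.00000000e+00,  0.00000000e+00,
         1.00000000e+00]])}
wrist {'fx': 287.6072249019626, 'fy': 287.6072249019626, 'cx': 255.64366235944073, 'cy': 192.52896031412757, 'pose': array([[ 4.35489871e-01,  8.61402946e-01,  2.61406842e-01,
         3.28272044e+02],
       [-9.00191904e-01,  4.17291896e-01,  1.24587357e-01,
        -5.06511241e+02],
       [-1.76304015e-03, -2.89572855e-01,  9.57154352e-01,
         3.73566151e+02],
       [ 0.00000000e+00,  0.00000000e+00,  0.00000000e+00,
         1.00000000e+00]])}
```

View pics/top0.png

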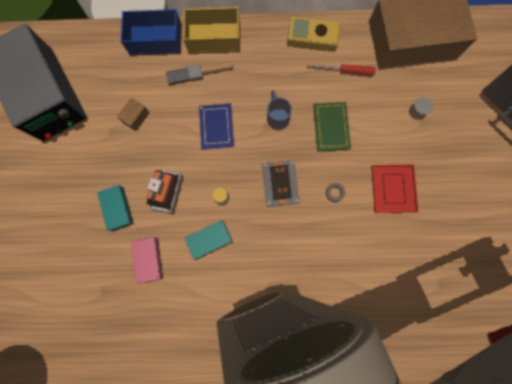

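View pics/side0.png

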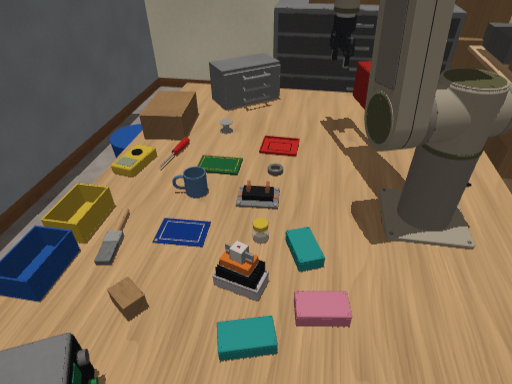

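```bash
cat > h.py <<'E'
from bench import r, optics, workorder
import cv2, numpy as np
from scipy.spatial.transform import Rotation as R
def snap(n, save=None):
    s=optics.snapshot(n)
    if save: cv2.imwrite(f"pics/{save}.png",s["pixels"])
    return s
def cast(s,uv,z):
    uv=np.asarray(uv,float).reshape(-1,2)
    d=np.c_[(uv[:,0]-s["cx"])/s["fx"],-(uv[:,1]-s["cy"])/s["fy"],-np.ones(len(uv))]@s["pose"][:3,:3].T
    o=s["pose"][:3,3]
    return (o+d*((z-o[2])/d[:,2])[:,None])[:,:2]
def pix(s,p):
    c=(np.asarray(p,float).reshape(-1,3)-s["pose"][:3,3])@s["pose"][:3,:3]
    return np.c_[s["cx"]-s["fx"]*c[:,0]/c[:,2], s["cy"]+s["fy"]*c[:,1]/c[:,2]]
def hsvmask(s,lo,hi):
    m=cv2.inRange(cv2.cvtColor(s["pixels"],cv2.COLOR_BGR2HSV),np.array(lo),np.array(hi))
    return cv2.morphologyEx(m,cv2.MORPH_CLOSE,np.ones((3,3)))
def rects(s,lo,hi,z,amin=150,near=None,rad=90):
    """world rectangles (cx,cy,long,short,yaw of long side) of colour blobs at height z"""
    out=[]
    for c in cv2.findContours(hsvmask(s,lo,hi),cv2.RETR_EXTERNAL,cv2.CHAIN_APPROX_NONE)[0]:
        if cv2.contourArea(c)<amin: continue
        w=cast(s,c,z).astype(np.float32)
        (x,y),(a,b),t=cv2.minAreaRect(w)
        if a<b: a,b,t=b,a,t+90
        t=(t+90)%180-90
        if near is None or np.hypot(x-near[0],y-near[1])<rad: out.append(np.round([x,y,a,b,t],1).tolist())
    return out
def go(x,y,z,yaw):
    """shift/turn in tool axes from the measured pose to a tool-down pose"""
    st=r.sense(); T=R.from_euler('xyz',st["tcp_rot"],degrees=True)
    cand=[]
    for k in (0,180,-180):
        rv=(T.inv()*R.from_euler('xyz',[180,0,yaw+k],degrees=True)).as_rotvec(degrees=True)
        cand.append(rv)
    cand.sort(key=np.linalg.norm)
    d=T.inv().apply(np.array([x,y,z])-st["tool_pos"])
    print("pose",np.round(st["tool_pos"],1),np.round(st["tcp_rot"],1),"J6 %.0f"%st["joint_pos"][5],"shift",np.round(d,1),"rot",[np.round(c,1).tolist() for c in cand[:2]],"t %.2f"%st["time"])
E
python3 - <<'E'
from h import *
s=snap("top")
B=([105,120,60],[130,255,255]);
print("blue",rects(s,*B,4))
print("green",rects(s,[45,90,40],[75,255,255],10))
print("red",rects(s,[0,170,90],[6,255,255],12),rects(s,[172,170,90],[179,255,255],12))
print("yellow",rects(s,[20,120,100],[34,255,255],55,60))
print("orange",rects(s,[5,180,150],[16,255,255],90,40))
for n,uv,z in(("stack",(165,192),60),("base",(281,183),10),("mug",(279,112),72),("jar",(220,196),55)): print(n,cast(s,uv,z))
E
```

```text
blue [[645.1, 177.1, 87.0, 50.7, 2.8], [972.6, 379.6, 169.3, 106.4, -90.0]]
green [[632.5, -156.4, 112.0, 63.2, 1.5]]
red [[445.0, -315.6, 130.7, 113.6, -0.6], [802.2, -242.7, 96.0, 23.5, 81.8]] []
yellow [[432.3, 159.5, 37.7, 37.2, -0.5], [903.4, -112.8, 141.9, 77.7, 80.1], [938.7, 182.1, 160.9, 103.8, -90.0]]
orange [[449.5, 301.3, 68.1, 18.0, -19.5]]
stack [[443.19989781 304.62213183]]
base [[468.68515753  -5.61412504]]
mug [[652.61511616  -3.6590399 ]]
jar [[429.47621033 159.49792683]]
```

```bash
python3 - <<'E'
from h import *
go(400,-100,280,90)
go(446,303,280,160)
E
```

```text
pose [ 260.8 -540.   230.6] [-179.9   -0.    25.8] J6 -5 shift [ 316.7 -335.7  -49. ] rot [[-0.1, -0.0, -64.2], [-0.0, 0.1, 115.8]] t 0.20
pose [ 260.8 -540.   230.6] [-179.9   -0.    25.8] J6 -5 shift [ 533.4 -678.6  -48.5] rot [[-0.1, 0.0, 45.8], [-0.1, 0.0, 45.8]] t 0.20
```

run_rows(motion=[0,0,-64,317,-336,-49,85,0,0,-64,317,-336,-49,85,0,0,-64,317,-336,-49,85,0,0,-64,317,-336,-49,85,0,0,-64,317,-336,-49,85,0,0,-64,317,-336,-49,85,0,0,-64,317,-336,-49,85,0,0,-64,317,-336,-49,85])

```text
time: 1.2
tool_pos: [400.8, -97.1, 280.9]
tcp_rot: [179.9, -0.0, 89.9]
ft_force: [0.2, -0.6, 0.6]
finger_gap: 84.6
grip_force: 0.0
```

```bash
python3 - <<'E'
from h import *
go(446,303,280,160)
E
```

```text
pose [400.8 -97.1 280.9] [179.9  -0.   89.9] J6 -21 shift [400.2  44.8   1. ] rot [[0.1, 0.0, -70.1], [0.0, -0.1, 109.9]] t 1.20
```

run_rows(motion=[0,0,-70,400,45,0,85,0,0,-70,400,45,0,85,0,0,-70,400,45,0,85,0,0,-70,400,45,0,85,0,0,-70,400,45,0,85,0,0,-70,400,45,0,85,0,0,-70,400,45,0,85,0,0,-70,400,45,0,85])

```text
time: 2.2
tool_pos: [446.3, 301.6, 279.6]
tcp_rot: [-180.0, -0.1, 160.0]
ft_force: [0.8, -0.2, -0.4]
finger_gap: 85.0
grip_force: 0.0
```

```bash
python3 - <<'E'
from h import *
go(446,303,280,160)
s=snap("wrist","w1"); print(pix(s,[446,303,100]))
E
```

```text
pose [446.3 301.6 279.6] [-1.8e+02 -1.0e-01  1.6e+02] J6 -41 shift [ 0.8  1.2 -0.5] rot [[-0.0, -0.1, -0.0], [-0.1, 0.1, 180.0]] t 2.20
[[255.22156755 171.70154863]]
```

View pics/w1.png

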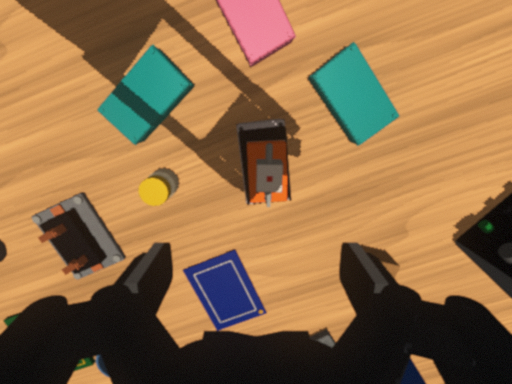

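```bash
python3 - <<'E'
from h import *
s=dict(pixels=cv2.imread("pics/w1.png"))
c=s["pixels"][110:220,220:320]; cv2.imwrite("pics/w1c.png",cv2.resize(c,None,fx=5,fy=5,interpolation=cv2.INTER_NEAREST))
E
```

```text
(no output)
```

View pics/w1c.png

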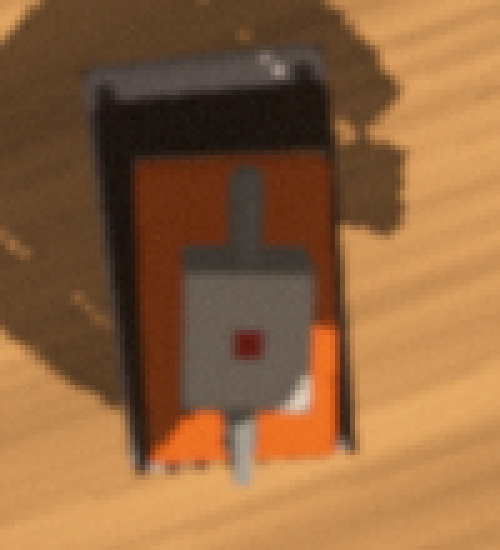

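```bash
cat >> h.py <<'E'
def quad(s,uv,z):
    """pose of a box top from 4 corners in order round (first edge short or long)"""
    w=cast(s,uv,z); (x,y)=w.mean(0); e=[np.linalg.norm(w[(i+1)%4]-w[i]) for i in range(4)]
    a=(w[1]-w[0])+(w[2]-w[3]); b=(w[2]-w[1])+(w[3]-w[0])
    ang=lambda v:(np.degrees(np.arctan2(v[1],v[0]))+90)%180-90
    print("centre",np.round([x,y],1),"edges",np.round(e,1),"angles",np.round([ang(a),ang(b)],1))
E
python3 - <<'E'
from h import *
s=snap("wrist")
f=lambda L:np.array(L)/5+[219.9,109.9]
print("dot",cast(s,f([(248,344)]),124))
quad(s,f([(184,272),(313,272),(310,408),(183,408)]),124)
quad(s,f([(135,158),(330,150),(338,453),(150,470)]),90)
t=cast(s,f([(247,168),(240,482)]),117-1); d=t[1]-t[0]; print("blades",t.mean(0),np.linalg.norm(d),np.degrees(np.arctan2(d[1],d[0])))
E
```

```text
dot [[453.63563796 315.26705111]]
centre [453.  315.4] edges [27.2 30.  27.6 30. ] angles [ 69.9 -20.2]
centre [454.2 314.3] edges [44.8 73.3 46.1 75.9] angles [ 73.8 -17.4]
blades [452.35697142 315.03207609] 70.64552440640746 -20.641074521782144
```

```bash
python3 - <<'E'
from h import *
go(453.2,315.4,95,159.8)
E
```

```text
pose [446.7 299.6 279.9] [-179.9   -0.   159.7] J6 -41 shift [ -0.7  17.3 184.9] rot [[-0.1, -0.0, -0.1], [-0.0, 0.1, 179.9]] t 2.30
```

run_rows(motion=[0,0,0,0,16,40,85,0,0,0,0,16,80,85,0,0,0,0,16,120,85,0,0,0,0,16,120,85,0,0,0,0,16,120,85])

```text
time: 2.92
tool_pos: [453.4, 314.6, 162.3]
tcp_rot: [179.9, 0.1, 159.7]
ft_force: [-1.3, -0.1, 0.2]
finger_gap: 85.2
grip_force: 0.0
```

```bash
python3 - <<'E'
from h import *
go(453.2,315.4,95,159.8)
E
```

```text
pose [453.4 314.6 162.3] [1.799e+02 1.000e-01 1.597e+02] J6 -40 shift [ 0.5  0.6 67.3] rot [[0.1, 0.1, -0.1], [0.1, -0.1, 179.9]] t 2.92
```

run_rows(motion=[0,0,0,0.5,0.5,30,85,0,0,0,0.5,0.5,55,85,0,0,0,0.5,0.5,66,85,0,0,0,0.5,0.5,66,85,0,0,0,0.5,0.5,66,20,0,0,0,0.5,0.5,66,20,0,0,0,0.5,0.5,66,20,0,0,0,0.5,0.5,66,20], squeeze=60)

```text
time: 3.92
tool_pos: [452.6, 315.9, 95.1]
tcp_rot: [179.9, 0.1, 159.8]
ft_force: [-0.1, -0.3, 5.6]
finger_gap: 27.2
grip_force: 59.6
```

run_rows(motion=[0,0,0,0,0,0,20,0,0,0,0,0,0,20])

```text
time: 4.18
tool_pos: [452.6, 315.9, 95.1]
tcp_rot: [179.9, 0.1, 159.8]
ft_force: [-0.3, 0.1, 6.5]
finger_gap: 27.5
grip_force: 59.6
```

run_rows(motion=[0,0,0,0,0,-10,20,0,0,0,0,0,-40,20,0,0,0,0,0,-80,20,0,0,0,0,0,-120,20,0,0,0,0,0,-150,20,0,0,0,0,0,-150,20,0,0,0,0,0,-150,20,0,0,0,0,0,-150,20])

```text
time: 5.18
tool_pos: [451.2, 315.1, 242.3]
tcp_rot: [-179.9, -0.1, 159.8]
ft_force: [1.1, -0.8, -1.2]
finger_gap: 27.5
grip_force: 59.1
```

```bash
python3 - <<'E'
from h import *
s=snap("wrist","w2"); p=s["pixels"]; cv2.imwrite("pics/w2v.png",p)
go(468.7,-5.6,240,90)
E
```

```text
pose [451.3 315.1 242.5] [-1.799e+02 -1.000e-01  1.598e+02] J6 -40 shift [-127.2 -294.9    2.9] rot [[-0.2, -0.0, 69.8], [0.0, -0.2, -110.2]] t 5.22
```

View pics/w2.png

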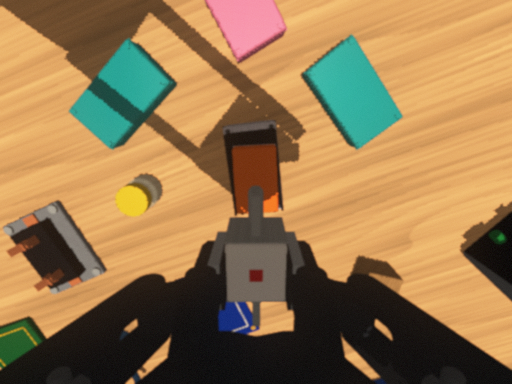

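```bash
python3 - <<'E'
from h import *
print(cast(snap("wrist"),(256,275.5),271.4))
go(468.7,-5.6,242.5,180)
E
```

```text
[[452.41032336 316.7126609 ]]
pose [451.5 315.2 242.7] [-1.799e+02 -1.000e-01  1.598e+02] J6 -40 shift [-127.1 -295.     0.6] rot [[-0.1, -0.1, -20.2], [-0.2, 0.1, 159.8]] t 5.28
```

run_rows(motion=[0,0,-20,-127,-295,0,20,0,0,-20,-127,-295,0,20,0,0,-20,-127,-295,0,20,0,0,-20,-127,-295,0,20,0,0,-20,-127,-295,0,20,0,0,-20,-127,-295,0,20,0,0,-20,-127,-295,0,20,0,0,-20,-127,-295,0,20])

```text
time: 6.28
tool_pos: [469.2, -3.9, 244.0]
tcp_rot: [180.0, -0.0, 179.8]
ft_force: [0.3, 0.7, -2.1]
finger_gap: 27.2
grip_force: 59.5
```

```bash
python3 - <<'E'
from h import *
s=snap("wrist"); u=pix(s,[468.7,-5.6,20])[0].astype(int); print(u)
x0,y0=u[0]-60,max(u[1]-75,0); print(x0,y0)
cv2.imwrite("pics/w3.png",cv2.resize(s["pixels"][y0:y0+120,x0:x0+120],None,fx=5,fy=5,interpolation=cv2.INTER_NEAREST)); 
cv2.imwrite("pics/w3full.png",s["pixels"]); go(468.7,-5.6,242.5,180)
E
```

```text
[253 163]
193 88
pose [469.2  -3.8 244.1] [180.   -0.  179.9] J6 -97 shift [ 0.5 -1.8  1.6] rot [[0.0, -0.0, -0.1], [-0.0, -0.0, 179.9]] t 6.33
```

View pics/w3.png

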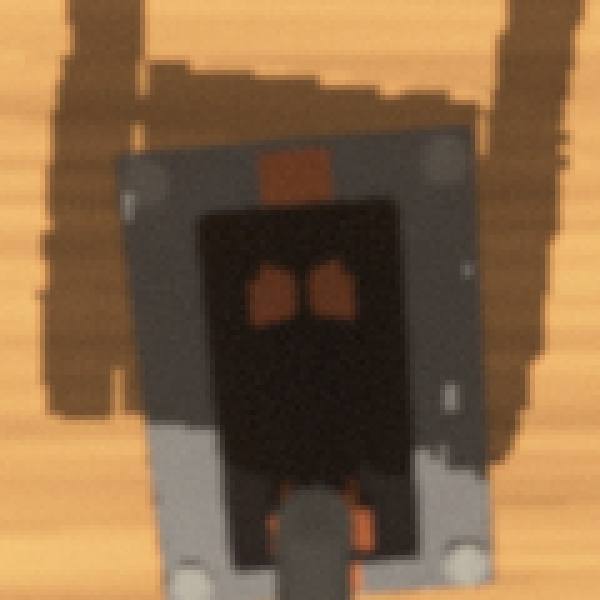

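```bash
python3 - <<'E'
from h import *
s=snap("wrist")
f=lambda L:np.array(L)/5+[192.9,87.9]
quad(s,f([(198,213),(400,199),(418,556),(235,570)]),30)
quad(s,f([(198,213),(400,199),(418,556),(235,570)]),30)
quad(s,f([(120,155),(470,127),(492,577),(165,603)]),10)
print("jaw near",cast(s,f([(303,296)]),58),"far",cast(s,f([(321,527)]),58))
cv2.imwrite("pics/t1.png",0*s["pixels"])
m=cast(s,(0,0),0)
hsv=cv2.cvtColor(s["pixels"],cv2.COLOR_BGR2HSV)
k=cv2.inRange(hsv,np.array([165,120,60]),np.array([180,255,255]))|cv2.inRange(hsv,np.array([0,180,60]),np.array([4,255,255]))
k[:200]=0; k[:, :200]=0;k[:,310:]=0; n,l,st,c=cv2.connectedComponentsWithStats(k); 
for i in range(1,n):
    if st[i,4]>30: print(st[i],c[i],cast(s,c[i],244+29))
t=snap("top","top2")
E
```

```text
centre [469.8  -2.2] edges [49.3 91.6 48.1 92.2] angles [-85.9   4.2]
centre [469.8  -2.2] edges [49.3 91.6 48.1 92.2] angles [-85.9   4.2]
centre [469.8  -2.4] edges [ 89.1 120.8  91.3 121.4] angles [-85.5   4.1]
jaw near [[441.909211    -4.47012816]] far [[ 4.97112439e+02 -3.60251356e-01]]
[250 271  12  10 112] [255.89285714 275.44642857] [[470.17739698  -2.1849598 ]]
```

```bash
python3 - <<'E'
from h import *
go(468.7,-3.9,85,184.2)
E
```

```text
pose [469.3  -3.8 244.2] [180.   -0.  179.9] J6 -97 shift [  0.5  -0.2 159.2] rot [[0.0, -0.0, -4.3], [-0.0, -0.0, 175.7]] t 6.42
```

run_rows(motion=[0,0,-4.3,0.5,0,40,20,0,0,-4.3,0.5,0,80,20,0,0,-4.3,0.5,0,120,20,0,0,-4.3,0.5,0,145,20,0,0,-4.3,0.5,0,159,20,0,0,-4.3,0.5,0,159,20,0,0,-4.3,0.5,0,159,20])

```text
time: 7.3
tool_pos: [469.8, -5.0, 86.6]
tcp_rot: [-180.0, 0.1, -175.9]
ft_force: [-0.2, -0.4, -0.4]
finger_gap: 27.0
grip_force: 59.5
```

```bash
python3 - <<'E'
from h import *
s=snap("wrist","w4"); print(pix(s,[[468.7,-3.9,58]])); go(468.7,-3.9,85,184.2)
cv2.imwrite("pics/w4c.png",cv2.resize(s["pixels"][130:330,156:356],None,fx=3,fy=3,interpolation=cv2.INTER_NEAREST))
E
```

```text
[[255.34523293 221.92120336]]
pose [470.   -5.1  86.8] [-1.800e+02  1.000e-01 -1.759e+02] J6 -101 shift [1.2 1.3 1.8] rot [[-0.0, 0.1, -0.1], [0.2, 0.0, 179.9]] t 7.35
```

View pics/w4c.png

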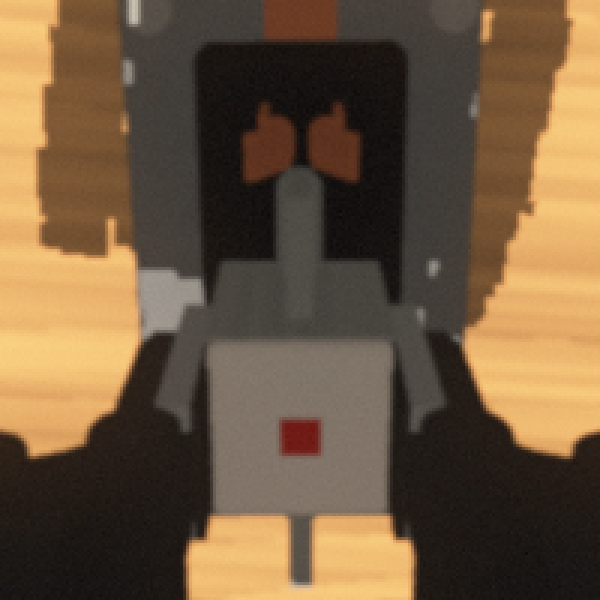

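```bash
python3 - <<'E'
from h import *
s=snap("wrist")
f=lambda L:np.array(L)/3+[155.8,129.8]
st=r.sense(); T=R.from_euler('xyz',st["tcp_rot"],degrees=True); print(st["tool_pos"])
for n,uv,z in(("dot",(300,437),86.8+29),("blade end near",(299,170),86.8+21),("blade far",(301,583),86.8+21),("jaw",(301,150),58),("block near edge",(301,43),30)):
    w=np.r_[cast(s,f([uv]),z)[0],0]; print(n,w[:2].round(1),T.inv().apply(w-st["tool_pos"])[:2].round(1))
E
```

```text
[469.92631949  -5.20695546  86.76887117]
dot [470.8  -3.6] [-0.7  1.6]
blade end near [431.1  -6.6] [39.1  1.4]
blade far [504.8  -1. ] [-34.8   1.8]
jaw [440.9  -5.5] [29.2  1.8]
block near edge [422.8  -6.8] [47.4  1.8]
```

run_rows(motion=[0,0,0,1.8,0.3,0,20,0,0,0,1.8,0.3,15,20,0,0,0,1.8,0.3,28,20,0,0,0,1.8,0.3,35,20,0,0,0,1.8,0.3,37,20,0,0,0,1.8,0.3,37,20])

```text
time: 8.15
tool_pos: [467.0, -5.0, 48.2]
tcp_rot: [180.0, -0.0, -175.9]
ft_force: [0.4, -0.1, -0.2]
finger_gap: 27.2
grip_force: 59.7
```

run_rows(motion=[0,0,0,0,0,2,20,0,0,0,0,0,4,20,0,0,0,0,0,4,20], squeeze=90)

```text
time: 8.52
tool_pos: [468.7, -4.9, 46.1]
tcp_rot: [-180.0, 0.2, -175.9]
ft_force: [-2.2, 1.1, 9.5]
finger_gap: 26.9
grip_force: 91.5
```

run_rows(motion=[0,0,0,0,0,2,20,0,0,0,0,0,4,20,0,0,0,0,0,4,20])

```text
time: 8.9
tool_pos: [469.9, -4.9, 42.6]
tcp_rot: [-180.0, 0.4, -175.9]
ft_force: [3.0, 2.1, 6.7]
finger_gap: 26.8
grip_force: 91.0
```

run_rows(motion=[0,0,0,0,0,2,20,0,0,0,0,0,3,20,0,0,0,0,0,3,20])

```text
time: 9.28
tool_pos: [467.2, -4.9, 37.0]
tcp_rot: [180.0, 0.0, -175.9]
ft_force: [4.0, 0.5, -8.7]
finger_gap: 26.7
grip_force: 89.2
```

run_rows(motion=[0,0,0,0,0,1.5,20,0,0,0,0,0,3,20,0,0,0,0,0,3,20])

```text
time: 9.65
tool_pos: [466.8, -5.0, 35.2]
tcp_rot: [180.0, -0.0, -175.9]
ft_force: [-5.2, 1.4, 13.1]
finger_gap: 26.8
grip_force: 91.8
```

run_rows(motion=[0,0,0,0,0,1.5,20,0,0,0,0,0,1.5,20])

```text
time: 9.9
tool_pos: [466.9, -5.0, 35.1]
tcp_rot: [180.0, -0.1, -175.9]
ft_force: [-15.3, 2.7, 29.7]
finger_gap: 26.6
grip_force: 94.2
```

run_rows(motion=[0,0,0,0,0,-1.5,20,0,0,0,0,0,-1.5,60,0,0,0,0,0,-1.5,60,0,0,0,0,0,-1.5,60,0,0,0,0,0,-1.5,60])

```text
time: 10.52
tool_pos: [466.8, -5.0, 34.1]
tcp_rot: [180.0, -0.0, -175.9]
ft_force: [0.0, 0.0, 0.2]
finger_gap: 60.2
grip_force: 0.0
```

run_rows(motion=[0,0,0,0,0,-40,60,0,0,0,0,0,-80,60,0,0,0,0,0,-130,60,0,0,0,0,0,-190,80,0,0,0,0,0,-210,80,0,0,0,0,0,-210,80])

```text
time: 11.28
tool_pos: [468.2, -5.1, 246.3]
tcp_rot: [-180.0, 0.2, -175.9]
ft_force: [0.2, 0.6, -0.9]
finger_gap: 79.9
grip_force: 0.0
```

```bash
python3 - <<'E'
from h import *
s=snap("wrist"); st=snap("side")
a=cv2.resize(s["pixels"][90:230,180:330],None,fx=4,fy=4); b=cv2.resize(st["pixels"][160:300,190:300],None,fx=3,fy=4)
cv2.imwrite("pics/w5.png",np.hstack([a,b])[:,:800]); print(a.shape,b.shape)
E
```

```text
(560, 600, 3) (560, 330, 3)
```

View pics/w5.png

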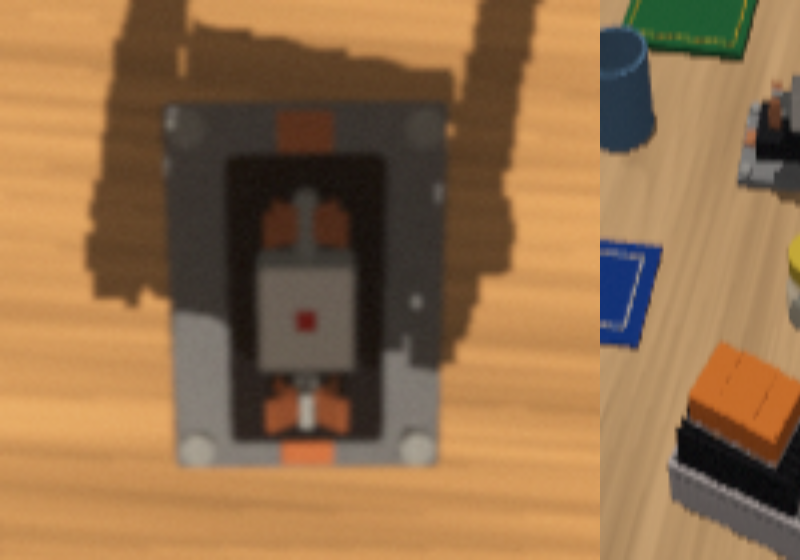

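```bash
python3 - <<'E'
from h import *
go(452,314,250,162)
E
```

```text
pose [466.5  -4.9 242.9] [ 1.800e+02 -1.000e-01 -1.759e+02] J6 -101 shift [ -8.2 319.2  -7. ] rot [[-0.0, -0.1, 22.1], [0.1, -0.0, -157.9]] t 11.38
```

run_rows(motion=[0,0,22,-8,319,-5,85,0,0,22,-8,319,-5,85,0,0,22,-8,319,-5,85,0,0,22,-8,319,-5,85,0,0,22,-8,319,-5,85,0,0,22,-8,319,-5,85,0,0,22,-8,319,-5,85,0,0,22,-8,319,-5,85])

```text
time: 12.38
tool_pos: [451.7, 312.8, 247.5]
tcp_rot: [-179.9, -0.1, 162.1]
ft_force: [-0.0, 0.3, -0.2]
finger_gap: 85.2
grip_force: 0.0
```

```bash
python3 - <<'E'
from h import *
s=snap("wrist","w6"); u=pix(s,[452,314,80])[0].astype(int);print(u)
print(rects(s,[4,150,60],[18,255,255],90,300,(452,314)))
x0,y0=u[0]-50,max(u[1]-60,0);print(x0,y0)
cv2.imwrite("pics/w6c.png",cv2.resize(s["pixels"][y0:y0+110,x0:x0+100],None,fx=5,fy=5,interpolation=cv2.INTER_NEAREST)); go(452,314,250,162)
E
```

```text
[255 174]
[]
205 114
pose [452.1 312.5 248.1] [-1.799e+02 -1.000e-01  1.620e+02] J6 -43 shift [ 0.5  1.4 -1.9] rot [[-0.1, -0.1, 0.0], [0.1, -0.2, -180.0]] t 12.43
```

View pics/w6c.png

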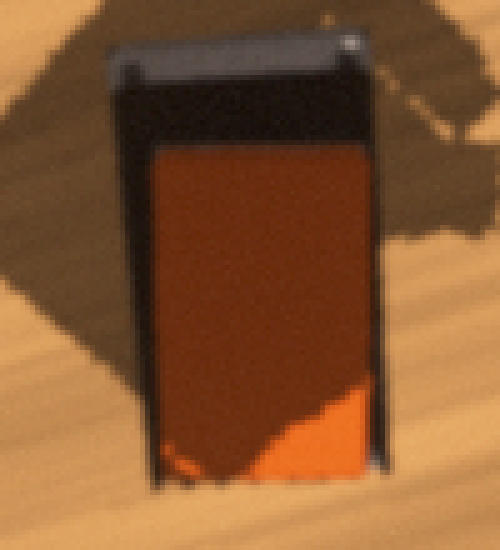

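```bash
cat >> h.py <<'E'
def unbias(p,yaw,b=(-0.7,1.6)):
    c,s_=np.cos(np.radians(yaw)),np.sin(np.radians(yaw))
    return np.array(p)-b[0]*np.array([c,s_])-b[1]*np.array([s_,-c])
E
python3 - <<'E'
from h import *
s=snap("wrist")
f=lambda L:np.array(L)/5+[204.9,113.9]
quad(s,f([(152,150),(367,147),(372,478),(162,482)]),90)
st=r.sense();print(st["tool_pos"])
for d in (0,7): 
  w=cast(s,f([(259.5,150+d*3),(267,480)]),90);print(w,np.linalg.norm(w[0]-w[1]))
c=cv2.cvtColor(s["pixels"],cv2.COLOR_BGR2HSV)[114:224,205+52]; print(c[24:40].tolist())
E
```

```text
centre [454.4 315.6] edges [44.8 73.4 46.9 73.7] angles [ 73.1 -16.6]
[452.29913453 312.52481086 248.51198428]
[[419.42217336 325.96054434]
 [489.58044327 305.10270511]] 73.19311643905752
[[423.5780909  324.62087807]
 [489.58044327 305.10270511]] 68.82782572245324
[[14, 118, 28], [14, 112, 25], [11, 137, 26], [11, 120, 36], [8, 141, 58], [10, 191, 80], [9, 213, 92], [11, 227, 99], [10, 232, 101], [10, 228, 104], [10, 216, 104], [10, 221, 106], [10, 225, 102], [10, 216, 105], [10, 224, 106], [10, 233, 104]]
```

```bash
python3 - <<'E'
from h import *
go(453.2,314.3,67,163.4)
E
```

```text
pose [452.3 312.5 248.5] [-179.9   -0.   162. ] J6 -43 shift [ -0.4   2.2 181.5] rot [[-0.1, -0.0, -1.4], [-0.1, 0.1, 178.6]] t 12.47
```

run_rows(motion=[0,0,-1.4,0,2,50,85,0,0,-1.4,0,2,100,85,0,0,-1.4,0,2,140,85,0,0,-1.4,0,2,150,85,0,0,-1.4,0,2,150,85])

```text
time: 13.1
tool_pos: [453.2, 315.1, 99.7]
tcp_rot: [-180.0, -0.0, 163.4]
ft_force: [-0.9, 0.0, 0.8]
finger_gap: 84.7
grip_force: 0.0
```

```bash
python3 - <<'E'
from h import *
go(453.2,314.3,67,163.4)
E
```

```text
pose [453.2 315.1  99.7] [-180.    -0.   163.4] J6 -44 shift [-0.2 -0.8 32.7] rot [[-0.0, -0.0, 0.0], [0.0, -0.0, -180.0]] t 13.10
```

run_rows(motion=[0,0,0,0,-0.5,20,85,0,0,0,0,-0.5,32,85,0,0,0,0,-0.5,32,85,0,0,0,0,-0.5,32,30,0,0,0,0,-0.5,32,30,0,0,0,0,-0.5,32,30,0,0,0,0,-0.5,32,30,0,0,0,0,-0.5,32,30], squeeze=50)

```text
time: 14.1
tool_pos: [453.5, 315.7, 68.4]
tcp_rot: [179.9, 0.1, 163.5]
ft_force: [0.1, 0.6, 6.5]
finger_gap: 44.8
grip_force: 52.6
```

run_rows(motion=[0,0,0,0,0,0,30,0,0,0,0,0,-1,30])

```text
time: 14.35
tool_pos: [452.9, 315.3, 68.5]
tcp_rot: [180.0, 0.0, 163.5]
ft_force: [0.3, 0.5, -1.5]
finger_gap: 44.9
grip_force: 52.0
```

run_rows(motion=[0,0,0,0,0,-10,30,0,0,0,0,0,-50,30,0,0,0,0,0,-100,30,0,0,0,0,0,-150,30,0,0,0,0,0,-180,30,0,0,0,0,0,-180,30])

```text
time: 15.1
tool_pos: [454.2, 316.0, 252.1]
tcp_rot: [179.7, 0.2, 163.5]
ft_force: [0.6, 0.3, -1.8]
finger_gap: 45.0
grip_force: 52.0
```

```bash
python3 - <<'E'
from h import *
go(445,-316,230,179.4)
s=snap("wrist"); u=[255,150]
cv2.imwrite("pics/w7.png",cv2.resize(s["pixels"][100:350,130:380],None,fx=2.4,fy=2.4))
E
```

```text
pose [454.2 316.  252.1] [179.7   0.2 163.5] J6 -44 shift [-170.9 -608.6   20.2] rot [[0.2, 0.3, -15.9], [0.4, -0.3, 164.1]] t 15.10
```

View pics/w7.png

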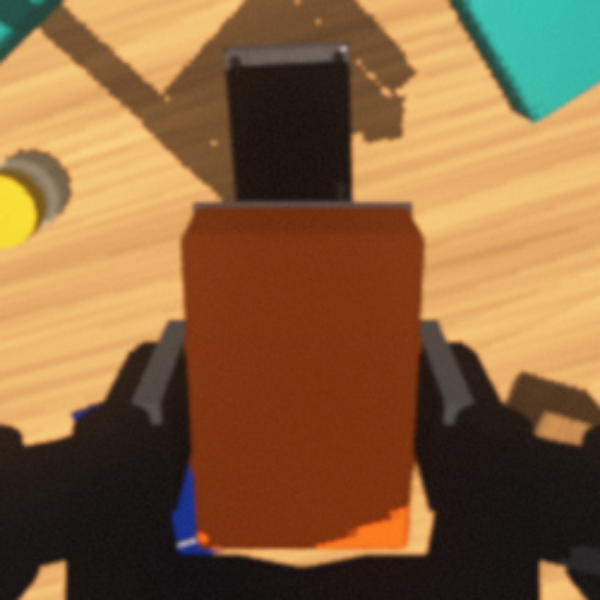

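```bash
python3 - <<'E'
from h import *
s=snap("wrist"); st=r.sense(); T=R.from_euler('xyz',st["tcp_rot"],degrees=True)
uv=np.array([(182,240),(424,240),(410,546),(195,546)])/2.4+[129.8,99.8]; z=st["tool_pos"][2]+21.6
quad(s,uv,z); w=np.r_[cast(s,uv,z).mean(0),0]; print("offset in tool",T.inv().apply(w-st["tool_pos"])[:2])
E
```

```text
centre [456.  316.5] edges [45.6 70.4 46.9 70.3] angles [ 73.4 -16.5]
offset in tool [-3.10218459  2.55390267]
```

run_rows(motion=[0,0,-16,-171,-609,20,30,0,0,-16,-171,-609,20,30,0,0,-16,-171,-609,20,30,0,0,-16,-171,-609,20,30,0,0,-16,-171,-609,20,30,0,0,-16,-171,-609,20,30,0,0,-16,-171,-609,20,30,0,0,-16,-171,-609,20,30])

```text
time: 16.2
tool_pos: [444.0, -182.4, 230.4]
tcp_rot: [179.9, -0.2, 179.5]
ft_force: [1.4, -0.8, -0.5]
finger_gap: 45.0
grip_force: 52.0
```

```bash
python3 - <<'E'
from h import *
go(445,-316,230,179.4)
E
```

```text
pose [ 444.  -182.4  230.4] [179.9  -0.2 179.5] J6 -118 shift [-2.200e+00 -1.336e+02  1.000e-01] rot [[0.1, -0.2, 0.1], [0.2, 0.2, -179.9]] t 16.20
```

```bash
python3 - <<'E'
from h import *
s=snap("wrist","w8"); st=r.sense()
m=hsvmask(s,[0,150,50],[8,255,255])|hsvmask(s,[172,150,50],[179,255,255]); m[:, 200:]=0
c=max(cv2.findContours(m,cv2.RETR_EXTERNAL,cv2.CHAIN_APPROX_NONE)[0],key=cv2.contourArea)
print(cv2.boundingRect(c),cv2.minAreaRect(cast(s,c,12).astype(np.float32)))
# black outline
x,y,w,h=cv2.boundingRect(c); g=cv2.cvtColor(s["pixels"],cv2.COLOR_BGR2GRAY)[y:y+h,x:x+w]
cv2.imwrite("pics/w8c.png",cv2.resize(s["pixels"][y-5:y+h+5,x-5:x+w+5],None,fx=4,fy=4)); print(x-5,y-5)
print(unbias([0,0],179.4))
E
```

```text
(94, 113, 103, 104) ((445.14471435546875, -318.6809387207031), (118.70442962646484, 133.66702270507812), 89.45832061767578)
89 108
[-0.71671647 -1.59258202]
```

View pics/w8c.png

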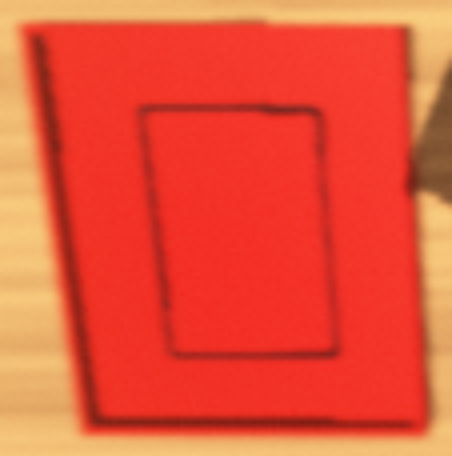

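```bash
python3 - <<'E'
from h import *
s=snap("wrist")
quad(s,np.array([(142,107),(321,110),(337,354),(173,354)])/4+[88.9,107.9],3)
t=snap("top")
print(rects(t,[0,170,90],[6,255,255],12,near=(445,-316)))
E
```

```text
centre [ 444.4 -327.3] edges [56.8 81.2 55.5 82.2] angles [88.8 -1.4]
[[436.4, -329.1, 108.5, 85.5, -1.4]]
```

run_rows(motion=[0,0,0,-2,-50,0,30,0,0,0,-2,-50,0,30,0,0,0,-2,-50,0,30])

```text
time: 16.73
tool_pos: [446.6, -229.5, 231.3]
tcp_rot: [179.9, -0.1, 179.5]
ft_force: [0.1, 0.3, -2.3]
finger_gap: 45.1
grip_force: 52.3
```

```bash
cat >> h.py <<'E'
def outline(s,ctr,z,lo,hi,half):
    """line of colour lo..hi near ctr: minAreaRect in world"""
    m=hsvmask(s,lo,hi); v,u=np.nonzero(m); w=cast(s,np.c_[u,v],z)
    k=(abs(w-ctr)<half).all(1); uv=np.c_[u,v][k]
    q=np.zeros_like(m); q[uv[:,1],uv[:,0]]=255
    c=max(cv2.findContours(q,cv2.RETR_EXTERNAL,cv2.CHAIN_APPROX_NONE)[0],key=lambda c:cv2.boundingRect(c)[2]*cv2.boundingRect(c)[3])
    print(cv2.boundingRect(c),np.round(cv2.boxPoints(cv2.minAreaRect(cast(s,c,z).astype(np.float32))).mean(0),1),cv2.minAreaRect(cast(s,c,z).astype(np.float32))[1:])
E
python3 - <<'E'
from h import *
s=snap("wrist","w9"); st=r.sense(); print(st["tool_pos"],st["qd"].round(1))
for hi in (120,150,180): outline(s,[445,-320],3,[0,0,0],[179,255,hi],[52,42])
t=snap("top")
for hi in (90,120): 
  try: outline(t,[445,-320],3,[0,0,0],[179,255,hi],[52,42])
  except Exception as e: print(e)
E
```

```text
[ 446.82151294 -229.37718253  231.58455707] [ 0.4 -0.6 -0.2 -0.1 -0.  -0.1]
(193, 130, 24, 33) [ 422.8 -290.1] ((44.76151657104492, 18.175182342529297), 20.99890899658203)
(163, 122, 54, 42) [ 420.9 -309.9] ((51.316593170166016, 67.42110443115234), 4.154265880584717)
(162, 122, 57, 79) [ 444.3 -312.9] ((70.121337890625, 103.19937896728516), 89.4940185546875)
(378, 171, 31, 37) [ 445.1 -318.8] ((83.51396179199219, 101.4969711303711), 88.41835021972656)
(378, 171, 31, 37) [ 445.1 -318.8] ((83.68340301513672, 101.4969711303711), 88.41835021972656)
```

```bash
python3 - <<'E'
from h import *
p=cv2.imread("pics/w9.png"); print(p.shape)
cv2.imwrite("pics/w9c.png",cv2.resize(p[100:220,120:240],None,fx=5,fy=5))
E
```

```text
(384, 512, 3)
```

View pics/w9c.png

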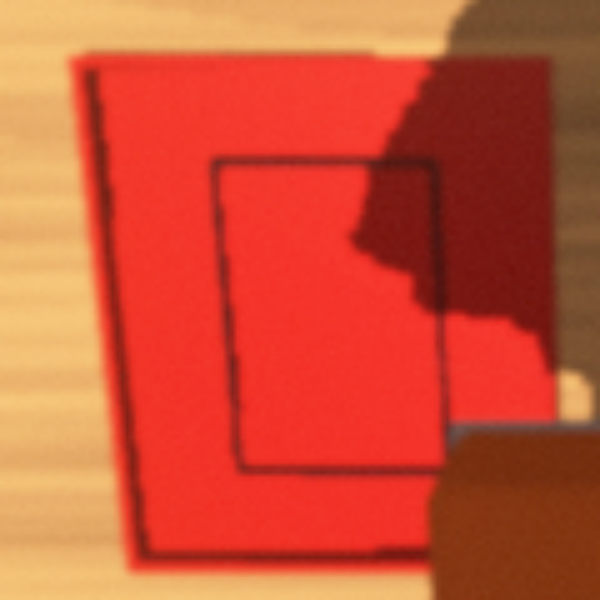

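```bash
python3 - <<'E'
from h import *
s=snap("wrist"); st=r.sense(); T=R.from_euler('xyz',st["tcp_rot"],degrees=True); print(st["tool_pos"])
f=lambda L:np.array(L)/5+[119.9,99.9]
uv=f([(215,160),(436,160),(450,470),(240,470)]); quad(s,uv,3)
w=np.r_[cast(s,uv,3).mean(0),0]; print("tool rel",T.inv().apply(w-st["tool_pos"])[:2]); go(445.2,-319.5,230,178.5)
E
```

```text
[ 447.08763874 -229.57760764  232.20953654]
centre [ 446.9 -317.6] edges [56.1 82.5 56.8 82.5] angles [89.6 -0.8]
tool rel [ -0.5697554  -88.21704187]
pose [ 447.1 -229.6  232.2] [180.   -0.  179.6] J6 -123 shift [  1.2 -89.9   2.1] rot [[0.0, -0.0, 1.1], [0.0, 0.1, -178.9]] t 16.88
```

run_rows(motion=[0,0,0.5,3,-60,0,30,0,0,0.5,3,-90,20,30,0,0,0.5,3,-90,60,30,0,0,0.5,3,-90,110,30,0,0,0.5,3,-90,160,30,0,0,0.5,3,-90,190,30,0,0,0.5,3,-90,190,30,0,0,0.5,3,-90,190,30])

```text
time: 17.88
tool_pos: [444.3, -321.2, 44.3]
tcp_rot: [-179.9, 0.1, 179.0]
ft_force: [-0.0, 0.9, -0.6]
finger_gap: 45.1
grip_force: 52.3
```

```bash
python3 - <<'E'
from h import *
s=snap("wrist","w10"); go(444.2,-319.2,5.4,179.1); st=r.sense()
cv2.imwrite("pics/w10v.png",s["pixels"][60:384,80:430])
E
```

```text
pose [ 444.7 -321.7   44.9] [-1.799e+02  1.000e-01  1.790e+02] J6 -130 shift [ 0.6  2.5 39.5] rot [[-0.1, 0.1, -0.1], [0.2, 0.2, 179.9]] t 17.93
```

View pics/w10v.png

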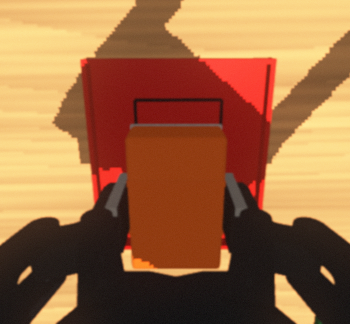

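run_rows(motion=[0,0,0,0.5,1.8,15,30,0,0,0,0.5,1.8,30,30,0,0,0,0.5,1.8,35,30,0,0,0,0.5,1.8,37,30,0,0,0,0.5,1.8,37,30])

```text
time: 18.55
tool_pos: [442.8, -319.3, 5.7]
tcp_rot: [-180.0, 0.0, 179.0]
ft_force: [-0.3, 0.0, -1.6]
finger_gap: 44.7
grip_force: 52.4
```

run_rows(motion=[0,0,0,0,0,1,30,0,0,0,0,0,2,30,0,0,0,0,0,2,30])

```text
time: 18.92
tool_pos: [443.0, -319.4, 5.4]
tcp_rot: [-180.0, 0.0, 179.0]
ft_force: [-7.3, 5.3, 17.0]
finger_gap: 44.9
grip_force: 54.5
```

Contact at the expected height. Ease back slightly, release, and retreat.

run_rows(motion=[0,0,0,0,0,-1.5,30,0,0,0,0,0,-1.5,55,0,0,0,0,0,-1.5,75,0,0,0,0,0,-1.5,75,0,0,0,0,0,-1.5,75])

```text
time: 19.55
tool_pos: [442.7, -319.1, 5.0]
tcp_rot: [180.0, -0.0, 179.0]
ft_force: [-0.4, 0.4, 0.2]
finger_gap: 75.2
grip_force: 0.0
```

run_rows(motion=[0,0,0,0,0,-30,75,0,0,0,0,0,-70,75,0,0,0,0,0,-120,85,0,0,0,0,0,-180,85,0,0,0,0,0,-230,85,0,0,0,0,0,-230,85,0,0,0,0,0,-230,85])

```text
time: 20.42
tool_pos: [442.6, -319.1, 234.7]
tcp_rot: [180.0, -0.0, 179.0]
ft_force: [-0.7, 1.1, 0.1]
finger_gap: 85.3
grip_force: 0.0
```

```bash
python3 - <<'E'
from h import *
s=snap("wrist"); u=pix(s,[445,-319,10])[0].astype(int); print(u); 
c=[u[0]-60,u[1]-60]; print(c)
cv2.imwrite("pics/w11.png",cv2.resize(s["pixels"][c[1]:c[1]+120,c[0]:c[0]+120],None,fx=4,fy=4))
print("module",rects(s,[9,150,60],[18,255,255],27,200),rects(s,[0,150,60],[7,255,255],12,200)); go(453,314,230,163)
E
```

```text
[254 165]
[np.int64(194), np.int64(105)]
module [[763.9, -77.7, 62.5, 44.3, -57.7], [621.6, -37.1, 114.7, 36.9, -71.9], [580.7, -628.6, 131.9, 53.8, 38.2], [536.0, -315.6, 77.5, 28.3, -82.0], [567.0, -478.3, 201.9, 191.8, -30.6], [541.4, -83.5, 207.1, 43.9, -87.8], [392.8, -279.4, 516.4, 247.7, -75.0]] [[445.8, -317.9, 134.0, 117.1, -1.0]]
pose [ 442.2 -318.7  233.6] [ 1.799e+02 -1.000e-01  1.790e+02] J6 -130 shift [5.000e-01 6.328e+02 4.500e+00] rot [[0.1, -0.1, 16.0], [0.2, 0.1, -164.0]] t 20.48
```

View pics/w11.png

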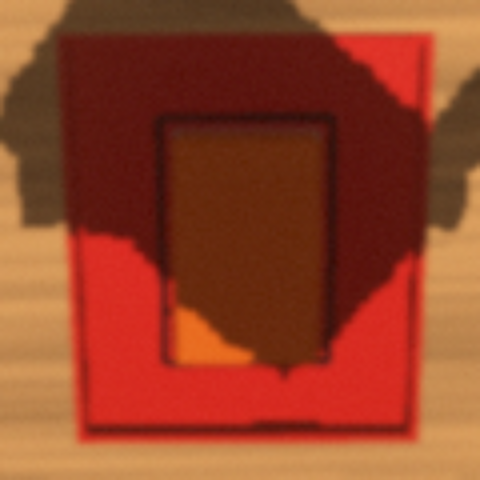

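run_rows(motion=[0,0,16,-70,610,0,85,0,0,16,-70,610,0,85,0,0,16,-70,610,0,85,0,0,16,-70,610,0,85,0,0,16,-70,610,0,85,0,0,16,-70,610,0,85,0,0,16,-70,610,0,85,0,0,16,-70,610,0,85])

```text
time: 21.48
tool_pos: [507.2, 175.4, 233.0]
tcp_rot: [-179.9, -0.1, 163.0]
ft_force: [0.5, -1.1, -0.2]
finger_gap: 85.0
grip_force: 0.0
```

run_rows(motion=[0,0,0,0,138,-20,85,0,0,0,0,138,-20,85,0,0,0,0,138,-20,85,0,0,0,0,138,-20,85,0,0,0,0,138,-20,85])

```text
time: 22.1
tool_pos: [548.3, 303.9, 254.0]
tcp_rot: [-179.9, -0.1, 162.9]
ft_force: [-0.1, -0.2, 0.4]
finger_gap: 85.1
grip_force: 0.0
```

```bash
python3 - <<'E'
from h import *
s=snap("wrist","w12"); go(525,292,250,163); st=r.sense(); print(st["qd"].round(1)); p=s["pixels"]
u=pix(s,[453,314,66])[0].astype(int); print(u)
g=cv2.cvtColor(p,cv2.COLOR_BGR2HSV)
print("row V",g[u[1],u[0]-45:u[0]+45:2,2].tolist()); print("row S",g[u[1],u[0]-45:u[0]+45:2,1].tolist())
print("col V",g[max(u[1]-60,0):u[1]+60:2,u[0],2].tolist())
E
```

```text
pose [548.4 303.8 254.4] [-179.9   -0.   162.9] J6 -49 shift [ 18.9 -18.2   4.4] rot [[-0.1, -0.0, -0.1], [-0.1, 0.1, 179.9]] t 22.15
[-0.4 -0.6 -0.2  0.2  0.1  0.1]
[237  85]
row V [220, 222, 225, 223, 222, 223, 223, 224, 222, 199, 69, 34, 45, 50, 42, 38, 46, 46, 35, 39, 41, 41, 38, 45, 42, 38, 32, 29, 29, 27, 30, 26, 32, 32, 33, 32, 61, 154, 210, 214, 213, 216, 216, 215, 213]
row S [143, 142, 143, 142, 144, 143, 143, 141, 144, 147, 115, 150, 91, 77, 91, 114, 72, 78, 102, 78, 68, 75, 81, 62, 67, 74, 88, 106, 132, 94, 111, 118, 104, 112, 108, 128, 100, 141, 147, 144, 145, 143, 145, 145, 144]
col V [221, 217, 216, 213, 217, 171, 112, 139, 89, 48, 48, 45, 37, 39, 34, 35, 35, 32, 32, 34, 35, 30, 33, 32, 30, 30, 35, 43, 40, 40, 40, 39, 36, 39, 39, 37, 34, 33, 29, 28, 29, 25, 23, 26, 27, 25, 28, 27, 25, 31, 28, 28, 58, 93, 90, 86, 94, 93, 95, 102]
```

```bash
cat >> h.py <<'E'
def blob(s,m,ctr,z):
    """rectangle of the mask blob under the projected point ctr (x,y,z)"""
    m=cv2.morphologyEx(m,cv2.MORPH_OPEN,np.ones((5,5)))
    u,v=pix(s,[*ctr,z])[0].round().astype(int); n,l,stt,c=cv2.connectedComponentsWithStats(m)
    q=np.uint8(l==l[v,u])*255; c=max(cv2.findContours(q,cv2.RETR_EXTERNAL,cv2.CHAIN_APPROX_NONE)[0],key=cv2.contourArea)
    print("bbox",cv2.boundingRect(c),"rect",cv2.minAreaRect(cast(s,c,z).astype(np.float32)),"corners",cv2.boxPoints(cv2.minAreaRect(c)).round(0).tolist())
E
python3 - <<'E'
from h import *
s=snap("wrist"); g=cv2.cvtColor(s["pixels"],cv2.COLOR_BGR2HSV); st=r.sense(); print(st["tool_pos"])
for t in (56,64): blob(s,cv2.inRange(g[...,2],0,t),(453,314),66)
lo=g[...,1]; blob(s,cv2.inRange(g,np.array([0,0,0]),np.array([179,125,110])),(453,314),36)
E
```

```text
[548.56271961 303.84580044 254.78646622]
bbox (209, 41, 57, 90) rect ((454.0433349609375, 314.70599365234375), (56.53498077392578, 91.09428405761719), 75.94923400878906) corners [[208.0, 41.0], [260.0, 37.0], [267.0, 126.0], [215.0, 131.0]]
bbox (208, 40, 59, 92) rect ((454.3426208496094, 314.65594482421875), (57.98643112182617, 93.11956024169922), 75.39204406738281) corners [[208.0, 40.0], [260.0, 36.0], [268.0, 127.0], [215.0, 132.0]]
bbox (213, 52, 37, 65) rect ((447.4977111816406, 306.9601745605469), (40.256996154785156, 71.16340637207031), 76.10669708251953) corners [[212.0, 52.0], [246.0, 49.0], [251.0, 113.0], [218.0, 116.0]]
```

```bash
python3 - <<'E'
from h import *
go(453.2,313.4,100,165.4)
E
```

```text
pose [548.6 303.8 254.8] [-180.    -0.   162.9] J6 -49 shift [ 93.9 -18.8 154.8] rot [[-0.0, -0.0, -2.5], [-0.0, 0.1, 177.5]] t 22.20
```

run_rows(motion=[0,0,-2.5,50,-19,0,85,0,0,-2.5,94,-19,0,85,0,0,-2.5,94,-19,40,85,0,0,-2.5,94,-19,90,85,0,0,-2.5,94,-19,140,85,0,0,-2.5,94,-19,154,85,0,0,-2.5,94,-19,154,85,0,0,-2.5,94,-19,154,85])

```text
time: 23.2
tool_pos: [455.0, 315.5, 103.9]
tcp_rot: [179.8, 0.2, 165.4]
ft_force: [0.1, 0.7, -0.0]
finger_gap: 85.0
grip_force: 0.0
```

```bash
python3 - <<'E'
from h import *
go(453.2,313.4,38,165.4)
E
```

```text
pose [455.  315.5 103.9] [179.8   0.2 165.4] J6 -46 shift [ 1.4 -2.7 65.9] rot [[0.2, 0.2, 0.0], [-0.3, 0.3, -180.0]] t 23.20
```

run_rows(motion=[0,0,0,1,-1.5,30,85,0,0,0,1,-1.5,55,85,0,0,0,1,-1.5,64,85,0,0,0,1,-1.5,64,85,0,0,0,1,-1.5,64,85])

```text
time: 23.82
tool_pos: [453.1, 314.4, 38.9]
tcp_rot: [179.9, 0.1, 165.5]
ft_force: [-0.1, 0.6, -0.1]
finger_gap: 85.1
grip_force: 0.0
```

```bash
python3 - <<'E'
from h import *
go(453.2,313.4,38,165.4)
E
```

```text
pose [453.1 314.4  38.9] [1.799e+02 1.000e-01 1.655e+02] J6 -46 shift [-0.3 -0.9  0.9] rot [[0.1, 0.1, 0.1], [-0.2, 0.2, -179.9]] t 23.82
```

run_rows(motion=[0,0,0,0,-0.5,1,85,0,0,0,0,-0.5,1,45,0,0,0,0,-0.5,1,45,0,0,0,0,-0.5,1,45,0,0,0,0,-0.5,1,45,0,0,0,0,-0.5,1,45], squeeze=50)

```text
time: 24.58
tool_pos: [452.1, 313.4, 36.7]
tcp_rot: [180.0, 0.0, 165.5]
ft_force: [-1.2, -1.8, 5.3]
finger_gap: 57.2
grip_force: 55.1
```

run_rows(motion=[0,0,0,0,0,-1,45,0,0,0,0,0,-8,45,0,0,0,0,0,-50,45,0,0,0,0,0,-100,45,0,0,0,0,0,-150,45,0,0,0,0,0,-190,45,0,0,0,0,0,-190,45,0,0,0,0,0,-190,45])

```text
time: 25.58
tool_pos: [451.1, 312.8, 224.6]
tcp_rot: [-179.9, -0.1, 165.5]
ft_force: [0.2, -0.6, -3.6]
finger_gap: 57.1
grip_force: 55.3
```

```bash
python3 - <<'E'
from h import *
s=snap("wrist","w13"); st=r.sense(); print(st["tool_pos"]); T=R.from_euler('xyz',st["tcp_rot"],degrees=True)
g=cv2.cvtColor(s["pixels"],cv2.COLOR_BGR2HSV); z=st["tool_pos"][2]+28
u,v=pix(s,[*st["tool_pos"][:2],z])[0].astype(int); print(u,v)
print("rowV",g[v-40,u-90:u+90:5,2].tolist()); print("colV",g[100:384:5,u,2].tolist())
# case
u,v=pix(s,[453,314,36])[0].astype(int); print(u,v); print("row",g[v-15,u-45:u+45:3].tolist())
E
```

```text
[450.71275388 312.55700103 223.80434864]
251 271
rowV [251, 253, 254, 254, 254, 255, 57, 54, 52, 43, 39, 38, 31, 31, 26, 22, 19, 20, 18, 13, 18, 21, 18, 20, 20, 24, 29, 30, 35, 41, 42, 45, 70, 249, 248, 252]
colV [170, 163, 157, 157, 152, 147, 148, 147, 147, 143, 145, 143, 94, 34, 35, 33, 27, 25, 20, 26, 21, 21, 23, 21, 22, 19, 20, 20, 19, 20, 18, 17, 16, 18, 17, 21, 20, 19, 18, 21, 15, 17, 19, 21, 18, 91, 162, 108, 26, 28, 26, 25, 25, 24, 26, 24, 23]
255 171
row [[15, 148, 162], [14, 143, 160], [14, 147, 154], [14, 146, 152], [15, 146, 152], [14, 144, 154], [11, 75, 142], [8, 42, 141], [8, 40, 148], [10, 40, 140], [10, 43, 142], [9, 42, 139], [10, 39, 138], [10, 39, 143], [12, 41, 142], [11, 40, 141], [10, 39, 143], [4, 37, 145], [9, 36, 140], [10, 39, 143], [11, 36, 143], [10, 39, 144], [8, 42, 146], [10, 40, 147], [12, 77, 139], [14, 141, 155], [14, 145, 157], [14, 145, 158], [14, 144, 161], [14, 150, 158]]
```

```bash
python3 - <<'E'
from h import *
s=snap("wrist"); st=r.sense(); T=R.from_euler('xyz',st["tcp_rot"],degrees=True); z=st["tool_pos"][2]+29
for v in (323,325,327): print(T.inv().apply(np.r_[cast(s,(251,v),z)[0],0]-st["tool_pos"])[:2].round(1))
go(645,312,225,183)
E
```

```text
[-27.8   0.2]
[-29.    0.2]
[-30.2   0.2]
pose [450.6 312.5 223.5] [-179.8   -0.2  165.5] J6 -46 shift [-188.3   48.3   -2.2] rot [[-0.1, -0.2, -17.5], [-0.3, 0.2, 162.5]] t 25.68
```

```bash
python3 - <<'E'
from h import *
s=snap("wrist"); st=r.sense(); z=st["tool_pos"][2]; tp=st["tool_pos"]; T=R.from_euler('xyz',st["tcp_rot"],degrees=True)
for x,y,dz in ((47,-29,29),(47,29,29),(47,0,29),(47,-29,0),(47,29,0),(-47,29,29),(-47,-29,29),(-47,0,29),(-47,0,0),(-47,29,0)):
    p=tp+T.apply([x,y,0])+[0,0,dz]; print((x,y,dz),pix(s,p)[0].round(0))
g=cv2.cvtColor(s["pixels"],cv2.COLOR_BGR2HSV)
m=np.uint8(g[...,2]<66)
for v in range(130,350,8):
    row=m[v]; d=np.flatnonzero(np.diff(row[100:420].astype(int)))+100; print(v,d.tolist())
E
```

```text
(47, -29, 29) [180. 173.]
(47, 29, 29) [323. 174.]
(47, 0, 29) [252. 173.]
(47, -29, 0) [195. 160.]
(47, 29, 0) [310. 161.]
(-47, 29, 29) [310. 356.]
(-47, -29, 29) [195. 356.]
(-47, 0, 29) [252. 356.]
(-47, 0, 0) [253. 316.]
(-47, 29, 0) [301. 316.]
130 []
138 []
146 []
154 []
162 [200, 201, 203, 311]
170 [193, 319]
178 [191, 320, 321, 322]
186 [190, 192, 193, 323]
194 [189, 322]
202 [187, 188, 190, 322]
210 [188, 321]
218 [188, 321]
226 [189, 321]
234 [189, 321]
242 [189, 321]
250 [189, 321, 334, 340]
258 [186, 325, 338, 345]
266 [163, 164, 182, 328, 342, 350]
274 [154, 155, 156, 157, 158, 172, 181, 330, 338, 358]
282 [143, 144, 145, 146, 147, 154, 155, 369, 399, 401, 402, 403]
290 [100, 103, 105, 106, 107, 108, 109, 110, 116, 118, 119, 126, 388, 391]
298 []
306 [190, 194, 316, 321]
314 [188, 195, 316, 323]
322 [191, 196, 315, 320]
330 [193, 196, 208, 212, 222, 229, 236, 246, 250, 262, 265, 277, 282, 291, 298, 305, 315, 317]
338 [130, 147, 363, 382]
346 [124, 148, 362, 387]
```

```bash
python3 - <<'E'
from h import *
p=cv2.imread("pics/w13.png"); g=cv2.cvtColor(p,cv2.COLOR_BGR2HSV)
for v in range(318,360,3): print(v,g[v,[215,232,251,268,285,300]].tolist())
E
```

```text
318 [[156, 67, 19], [15, 26, 20], [0, 14, 18], [163, 54, 33], [9, 47, 38], [176, 60, 30]]
321 [[150, 12, 21], [140, 40, 19], [175, 59, 26], [175, 41, 37], [168, 33, 39], [5, 51, 30]]
324 [[170, 51, 15], [0, 27, 19], [12, 90, 37], [13, 133, 92], [13, 126, 103], [12, 131, 80]]
327 [[170, 51, 15], [170, 40, 19], [14, 150, 167], [18, 131, 247], [24, 105, 255], [15, 142, 205]]
330 [[105, 26, 20], [143, 54, 19], [14, 153, 162], [20, 119, 254], [16, 136, 241], [14, 141, 163]]
333 [[75, 20, 25], [165, 20, 25], [14, 147, 174], [15, 144, 204], [176, 62, 29], [170, 26, 29]]
336 [[0, 0, 24], [0, 0, 26], [11, 101, 48], [0, 18, 29], [168, 46, 28], [10, 55, 28]]
339 [[15, 21, 24], [0, 0, 25], [0, 31, 25], [0, 26, 30], [8, 36, 28], [12, 47, 27]]
342 [[150, 12, 22], [120, 10, 26], [150, 21, 24], [0, 26, 29], [0, 44, 23], [0, 34, 30]]
345 [[0, 21, 24], [30, 11, 24], [150, 9, 28], [0, 28, 27], [0, 41, 31], [174, 49, 26]]
348 [[135, 21, 24], [0, 0, 23], [15, 39, 26], [60, 9, 30], [8, 36, 28], [15, 20, 25]]
351 [[0, 0, 24], [150, 11, 24], [120, 11, 24], [173, 41, 25], [20, 27, 28], [173, 34, 30]]
354 [[150, 10, 25], [165, 20, 26], [20, 26, 30], [0, 18, 28], [165, 18, 29], [0, 26, 29]]
357 [[0, 9, 27], [10, 32, 24], [170, 29, 26], [0, 10, 26], [162, 43, 30], [170, 28, 27]]
```

```bash
python3 - <<'E'
from h import *
s=snap("side","s13"); st=r.sense(); tp=st["tool_pos"]; T=R.from_euler('xyz',st["tcp_rot"],degrees=True); print(tp.round(1),st["finger_gap"])
for x,y,dz in ((47,29,29),(47,29,-1),(47,-29,-1),(-47,29,29),(-47,29,-1),(-47,-29,-1),(0,29,-1)):
    print((x,y,dz),pix(s,tp+T.apply([x,y,0])+[0,0,dz])[0].round(1))
g=cv2.cvtColor(s["pixels"],cv2.COLOR_BGR2HSV)[...,2]; m=cv2.inRange(g,0,70)
u,v=pix(s,tp)[0].astype(int); print(u,v)
for c in range(u-50,u+50,5):
    d=np.flatnonzero(m[v-60:v+40,c])+v-60; seg=np.split(d,np.flatnonzero(np.diff(d)>1)+1); print(c,[(int(a[0]),int(a[-1])) for a in seg if len(a)>1])
E
```

```text
[450.8 312.6 223.9] 56.7965252607215
(47, 29, 29) [252.6 214. ]
(47, 29, -1) [252.9 226.5]
(47, -29, -1) [265.7 207.6]
(-47, 29, 29) [206.7 200.4]
(-47, 29, -1) [208.3 212.7]
(-47, -29, -1) [223.1 195.5]
(0, 29, -1) [230.  219.4]
237 209
187 [(170, 175)]
192 []
197 []
202 []
207 [(171, 172), (188, 191)]
212 [(149, 152), (179, 212)]
217 [(149, 160), (184, 214)]
222 [(149, 215)]
227 [(149, 181), (185, 217)]
232 [(149, 183), (186, 205)]
237 [(149, 220)]
242 [(149, 221)]
247 [(149, 223)]
252 [(149, 173), (189, 224)]
257 [(193, 219)]
262 [(194, 211)]
267 [(193, 200)]
272 [(166, 168), (172, 174), (187, 201)]
277 [(166, 168), (172, 175)]
282 [(170, 172)]
```

```bash
python3 - <<'E'
from h import *
s=snap("wrist"); st=r.sense(); tp=st["tool_pos"]; T=R.from_euler('xyz',st["tcp_rot"],degrees=True)
g=cv2.cvtColor(s["pixels"],cv2.COLOR_BGR2HSV)[...,2]
for c in range(205,311,15):
    col=g[145:185,c]; k=145+np.argmax(col<70); w=T.inv().apply(np.r_[cast(s,(c,k-.5),tp[2]-1)[0],0]-tp)[:2]; print(c,k,col[k-147:k-139].tolist(),w.round(1))
go(645,312,225,183)
E
```

```text
205 162 [138, 97, 65, 62, 60, 61, 57, 60] [ 46.  -23.7]
220 162 [119, 80, 53, 49, 49, 49, 47, 50] [ 46.  -16.1]
235 161 [137, 110, 69, 41, 40, 39, 43, 39] [46.5 -8.5]
250 161 [131, 95, 55, 37, 33, 32, 33, 35] [46.5 -0.9]
265 161 [128, 89, 51, 32, 34, 36, 31, 30] [46.5  6.6]
280 161 [131, 90, 51, 37, 40, 39, 36, 35] [46.5 14.2]
295 161 [137, 88, 56, 47, 49, 45, 45, 47] [46.5 21.8]
310 162 [182, 83, 57, 59, 59, 63, 59, 60] [46.  29.4]
pose [451.  312.7 224.3] [-1.799e+02 -1.000e-01  1.655e+02] J6 -46 shift [-188.    48.    -1.2] rot [[-0.1, -0.1, -17.5], [-0.2, 0.1, 162.5]] t 25.82
```

run_rows(motion=[0,0,-17.5,-188,48,0,45,0,0,-17.5,-188,48,0,45,0,0,-17.5,-188,48,0,45,0,0,-17.5,-188,48,0,45,0,0,-17.5,-188,48,0,45,0,0,-17.5,-188,48,0,45])

```text
time: 26.58
tool_pos: [644.8, 313.0, 226.9]
tcp_rot: [180.0, 0.0, -177.0]
ft_force: [-1.2, -0.2, -3.0]
finger_gap: 57.0
grip_force: 55.1
```

run_rows(motion=[0,0,0,0,0,0,45])

```text
time: 26.7
tool_pos: [645.0, 313.1, 227.7]
tcp_rot: [180.0, 0.1, -177.0]
ft_force: [-0.5, 0.4, -2.9]
finger_gap: 57.1
grip_force: 55.1
```

```bash
python3 - <<'E'
from h import *
s=snap("wrist","w14"); st=r.sense(); tp=st["tool_pos"]; print(tp.round(1),st["qd"].round(1))
u=pix(s,[645,177,4])[0]; print(u)
for lo,hi in (([100,100,20],[130,255,255]),([105,120,40],[130,255,255])):
    m=hsvmask(s,lo,hi); 
    blob(s,cv2.morphologyEx(m,cv2.MORPH_CLOSE,np.ones((7,7))),(645,177),4)
g=cv2.cvtColor(s["pixels"],cv2.COLOR_BGR2HSV); v=int(u[1]); print(g[v,80:210:3].tolist())
E
```

```text
[645.1 313.  227.6] [-0.2  0.3 -0.4 -0.1 -0.  -0.1]
[148.7030981  158.19538804]
bbox (105, 105, 81, 102) rect ((644.8887329101562, 176.61151123046875), (130.72618103027344, 93.76649475097656), 3.1241087913513184) corners [[105.0, 105.0], [184.0, 103.0], [186.0, 205.0], [107.0, 207.0]]
bbox (106, 105, 80, 101) rect ((644.2280883789062, 176.73052978515625), (129.3494110107422, 93.25853729248047), 3.1770412921905518) corners [[106.0, 106.0], [183.0, 104.0], [186.0, 205.0], [109.0, 207.0]]
[[24, 96, 254], [24, 96, 254], [24, 96, 254], [24, 95, 254], [24, 97, 254], [24, 97, 254], [24, 93, 254], [24, 97, 254], [24, 97, 254], [24, 97, 254], [19, 91, 255], [119, 143, 184], [119, 147, 186], [120, 102, 182], [150, 15, 216], [118, 157, 190], [117, 158, 191], [117, 163, 191], [116, 166, 190], [116, 168, 193], [115, 173, 192], [114, 176, 191], [114, 177, 193], [114, 181, 192], [114, 176, 194], [114, 178, 192], [113, 180, 195], [113, 181, 193], [114, 177, 196], [113, 182, 193], [114, 183, 194], [125, 33, 225], [116, 94, 206], [113, 178, 195], [113, 179, 195], [163, 61, 175], [24, 96, 254], [24, 95, 254], [24, 95, 254], [24, 94, 254], [24, 94, 255], [14, 141, 179], [14, 139, 156], [13, 140, 148]]
```

```bash
python3 - <<'E'
from h import *
go(644.4,175.5,30,183.1)
E
```

```text
pose [645.1 313.  227.6] [ 1.80e+02  1.00e-01 -1.77e+02] J6 -71 shift [   8.3 -137.4  197.5] rot [[0.0, 0.1, -0.1], [0.1, -0.1, 179.9]] t 26.75
```

run_rows(motion=[0,0,0,8.3,-60,0,45,0,0,0,8.3,-120,0,45,0,0,0,8.3,-137.4,40,45,0,0,0,8.3,-137.4,90,45,0,0,0,8.3,-137.4,140,45,0,0,0,8.3,-137.4,180,45,0,0,0,8.3,-137.4,195,45,0,0,0,8.3,-137.4,195,45])

```text
time: 27.75
tool_pos: [644.1, 174.9, 31.1]
tcp_rot: [-180.0, -0.1, -177.0]
ft_force: [0.2, 0.1, -3.1]
finger_gap: 57.3
grip_force: 55.2
```

run_rows(motion=[0,0,0,0,0,0,45])

```text
time: 27.88
tool_pos: [646.5, 175.3, 34.1]
tcp_rot: [180.0, 0.2, -177.0]
ft_force: [0.4, 0.1, -2.8]
finger_gap: 56.9
grip_force: 55.2
```

```bash
python3 - <<'E'
from h import *
s=snap("wrist","w15"); go(644.4,175.5,5,183.1)
st=r.sense(); tp=st["tool_pos"]; T=R.from_euler('xyz',st["tcp_rot"],degrees=True)
g=cv2.cvtColor(s["pixels"],cv2.COLOR_BGR2HSV)
for v in (130,150,165,180):
    m=cv2.inRange(g[v],np.array([100,80,20]),np.array([130,255,255]))[:,0]; k=np.flatnonzero(m); 
    if len(k): print(v,k[0],k[-1],[T.inv().apply(np.r_[cast(s,(a,v),4)[0],0]-tp)[:2].round(1).tolist() for a in (k[0]-.5,k[-1]+.5)])
c=g[90:190,255]; print(c[::3].tolist())
E
```

```text
pose [646.7 175.3  34.2] [ 180.     0.3 -177. ] J6 -82 shift [ 2.4  0.3 29.2] rot [[0.0, 0.3, -0.1], [0.4, -0.1, 179.9]] t 27.93Traceback (most recent call last):
  File "<stdin>", line 6, in <module>
cv2.error: OpenCV(4.12.0) /io/opencv/modules/core/src/arithm.cpp:2051: error: (-209:Sizes of input arguments do not match) The lower boundary is neither an array of the same size and same type as src, nor a scalar in function 'inRange'
```

```bash
python3 - <<'E'
from h import *
s=snap("wrist"); go(644.4,175.5,5,183.1)
st=r.sense(); tp=st["tool_pos"]; T=R.from_euler('xyz',st["tcp_rot"],degrees=True)
g=cv2.cvtColor(s["pixels"],cv2.COLOR_BGR2HSV); M=cv2.inRange(g,np.array([100,80,20]),np.array([130,255,255]))
rel=lambda u,v,z:T.inv().apply(np.r_[cast(s,(u,v),z)[0],0]-tp)[:2].round(1).tolist()
for v in (110,120,130,140,150):
    k=np.flatnonzero(M[v]); 
    if len(k): print(v,k[0],k[-1],rel(k[0]-.5,v,4),rel(k[-1]+.5,v,4))
for u in (225,255,285):
    k=np.flatnonzero(M[:200,u]); d=np.flatnonzero(g[k[0]:220,u,2]<45)[0]+k[0] ; print("top edge",k[0],rel(u,k[0]-.5,4),"sink near",d,rel(u,d-.5,tp[2]-1))
k=np.flatnonzero(g[185,:,2]<66); print("sink row185",[k[0],k[-1]])
E
```

```text
pose [646.5 175.2  34. ] [ 180.     0.2 -177. ] J6 -82 shift [ 2.2  0.3 29. ] rot [[0.0, 0.2, -0.1], [0.4, -0.1, 179.9]] t 27.98
120 174 333 [64.6, -46.6] [64.7, 47.0]
130 185 333 [58.9, -40.5] [59.0, 47.4]
140 176 333 [53.1, -46.3] [53.1, 47.9]
150 177 332 [47.1, -46.2] [47.1, 47.8]
top edge 114 [68.3, -16.4] sink near 161 [46.3, -14.1]
top edge 114 [68.3, 1.1] sink near 161 [46.3, 1.1]
top edge 121 [64.4, 18.6] sink near 160 [46.8, 16.3]
sink row185 [np.int64(184), np.int64(326)]
```

run_rows(motion=[0,0,0,2,-0.6,12,45,0,0,0,2,-0.6,22,45,0,0,0,2,-0.6,26,45,0,0,0,2,-0.6,26,45])

```text
time: 28.48
tool_pos: [642.4, 174.1, 4.8]
tcp_rot: [-180.0, -0.0, -177.0]
ft_force: [-1.2, -0.4, -2.1]
finger_gap: 56.8
grip_force: 55.4
```

run_rows(motion=[0,0,0,0,0,1,45,0,0,0,0,0,2,45,0,0,0,0,0,2,45])

```text
time: 28.85
tool_pos: [642.7, 174.1, 4.7]
tcp_rot: [-180.0, -0.0, -177.0]
ft_force: [-8.8, -2.3, 12.5]
finger_gap: 57.2
grip_force: 57.1
```

run_rows(motion=[0,0,0,0,0,-1,45,0,0,0,0,0,-1,65,0,0,0,0,0,-1,80,0,0,0,0,0,-1,80,0,0,0,0,0,-1,80])

```text
time: 29.48
tool_pos: [642.7, 174.1, 4.0]
tcp_rot: [180.0, -0.0, -177.0]
ft_force: [0.4, 0.1, 0.6]
finger_gap: 80.2
grip_force: 0.0
```

run_rows(motion=[0,0,0,0,0,-30,80,0,0,0,0,0,-70,80,0,0,0,0,0,-120,85,0,0,0,0,0,-180,85,0,0,0,-60,0,-220,85,0,0,0,-70,0,-220,85,0,0,0,-70,0,-220,85])

```text
time: 30.35
tool_pos: [713.6, 177.6, 224.5]
tcp_rot: [180.0, 0.1, -177.1]
ft_force: [0.9, -0.8, -0.1]
finger_gap: 84.9
grip_force: 0.0
```

run_rows(motion=[0,0,0,0,0,0,85])

```text
time: 30.48
tool_pos: [711.6, 177.7, 222.7]
tcp_rot: [-180.0, -0.1, -177.0]
ft_force: [-0.8, -0.4, -0.5]
finger_gap: 85.3
grip_force: 0.0
```

```bash
python3 - <<'E'
from h import *
s=snap("wrist","w16"); st=r.sense(); tp=st["tool_pos"]; print(tp.round(1))
g=cv2.cvtColor(s["pixels"],cv2.COLOR_BGR2HSV)
u=pix(s,[644,175,34])[0].astype(int); print(u)
blob(s,cv2.inRange(g[...,2],0,60),(644,175),34)
mm=hsvmask(s,[100,90,20],[130,255,255])|cv2.inRange(g[...,2],0,60); blob(s,mm,(644,175),4)
print(g[u[1],u[0]-60:u[0]+60:4].tolist())
E
```

```text
[711.4 177.7 222.7]
[255 110]
bbox (230, 68, 53, 85) rect ((645.1400756835938, 176.1800079345703), (89.78376007080078, 59.74628829956055), 3.0235939025878906) corners [[230.0, 68.0], [282.0, 68.0], [282.0, 152.0], [230.0, 152.0]]
bbox (230, 68, 54, 85) rect ((645.7264404296875, 176.26451110839844), (97.89431762695312, 65.14344024658203), 3.02360200881958) corners [[230.0, 68.0], [283.0, 68.0], [283.0, 152.0], [230.0, 152.0]]
[[16, 138, 231], [15, 146, 108], [15, 152, 104], [15, 146, 105], [15, 149, 106], [14, 143, 146], [116, 151, 83], [119, 119, 60], [174, 16, 80], [5, 55, 28], [3, 79, 29], [0, 92, 25], [12, 61, 21], [170, 32, 24], [13, 85, 21], [8, 51, 20], [0, 26, 20], [20, 32, 24], [11, 89, 23], [11, 76, 27], [4, 73, 28], [13, 66, 27], [130, 25, 62], [113, 168, 112], [119, 123, 54], [166, 59, 56], [13, 147, 113], [14, 148, 131], [18, 134, 238], [17, 136, 236]]
```

```bash
python3 - <<'E'
from h import *
go(525,290,250,165)
E
```

```text
pose [711.4 177.7 222.7] [-1.80e+02 -1.00e-01 -1.77e+02] J6 -83 shift [180.4 121.8 -26.9] rot [[-0.0, -0.1, 18.0], [0.2, -0.1, -162.0]] t 30.52
```

run_rows(motion=[0,0,18,180,122,-27,85,0,0,18,180,122,-27,85,0,0,18,180,122,-27,85,0,0,18,180,122,-27,85,0,0,18,180,122,-27,85,0,0,18,180,122,-27,85,0,0,18,180,122,-27,85])

```text
time: 31.4
tool_pos: [527.1, 289.3, 250.5]
tcp_rot: [-180.0, -0.0, 164.9]
ft_force: [0.0, -0.9, -0.1]
finger_gap: 85.2
grip_force: 0.0
```

```bash
python3 - <<'E'
from h import *
s=snap("wrist","w17"); st=r.sense(); print(st["tool_pos"].round(1),st["qd"].round(1))
g=cv2.cvtColor(s["pixels"],cv2.COLOR_BGR2HSV); u=pix(s,[454,314,36])[0].astype(int); print(u)
print(g[u[1],u[0]-50:u[0]+50:4].tolist()); print(g[max(u[1]-70,0):u[1]+80:5,u[0]].tolist())
for S in (90,105): blob(s,cv2.inRange(g,np.array([0,0,0]),np.array([179,S,255])),(454,314),36)
E
```

```text
[527.1 289.3 250.5] [ 0.   0.1 -0.1  0.  -0.  -0. ]
[258 102]
[[16, 143, 214], [16, 143, 219], [16, 144, 220], [16, 142, 224], [16, 146, 220], [15, 143, 218], [10, 42, 188], [12, 30, 210], [12, 46, 94], [9, 47, 93], [11, 44, 93], [9, 51, 95], [8, 46, 89], [9, 40, 126], [11, 41, 100], [8, 47, 97], [8, 42, 97], [11, 44, 98], [5, 47, 97], [13, 106, 156], [16, 142, 213], [15, 145, 211], [15, 146, 210], [15, 142, 213], [16, 144, 215]]
[[16, 146, 222], [16, 142, 217], [15, 141, 213], [15, 145, 210], [10, 32, 207], [9, 30, 220], [9, 31, 219], [10, 32, 221], [12, 45, 103], [7, 44, 99], [8, 43, 96], [9, 43, 94], [10, 48, 95], [9, 40, 134], [8, 39, 105], [12, 41, 94], [8, 44, 93], [9, 40, 90], [8, 45, 91], [15, 44, 92], [11, 52, 93], [11, 49, 89], [11, 46, 88], [11, 50, 86], [14, 142, 95], [15, 157, 99], [14, 149, 96], [14, 151, 93], [16, 154, 88], [15, 149, 195]]
bbox (229, 50, 56, 99) rect ((452.96173095703125, 313.2534484863281), (63.1133918762207, 110.9558334350586), 76.3707504272461) corners [[229.0, 50.0], [284.0, 50.0], [284.0, 148.0], [229.0, 148.0]]
bbox (229, 50, 56, 99) rect ((452.9168701171875, 313.1463623046875), (63.737213134765625, 111.4139404296875), 76.21998596191406) corners [[229.0, 50.0], [284.0, 50.0], [284.0, 148.0], [229.0, 148.0]]
```

```bash
python3 - <<'E'
from h import *
go(451.8,311.9,4,166.3)
E
```

```text
pose [527.1 289.3 250.5] [-180.    -0.   164.9] J6 -51 shift [ 78.5   2.3 246.5] rot [[-0.0, -0.0, -1.4], [-0.0, 0.1, 178.6]] t 31.45
```

run_rows(motion=[0,0,-1.4,45,2,0,85,0,0,-1.4,78.5,2,0,85,0,0,-1.4,78.5,2,50,85,0,0,-1.4,78.5,2,110,85,0,0,-1.4,78.5,2,160,85,0,0,-1.4,78.5,2,185,85,0,0,-1.4,78.5,2,185,85,0,0,-1.4,78.5,2,185,85])

```text
time: 32.45
tool_pos: [452.4, 312.7, 67.4]
tcp_rot: [179.9, 0.1, 166.3]
ft_force: [0.0, 0.1, -0.4]
finger_gap: 85.1
grip_force: 0.0
```

```bash
python3 - <<'E'
from h import *
go(451.8,311.9,4,166.3)
E
```

```text
pose [452.4 312.7  67.4] [1.799e+02 1.000e-01 1.663e+02] J6 -47 shift [ 0.5 -1.  63.4] rot [[0.1, 0.1, 0.0], [-0.1, 0.1, -180.0]] t 32.45
```

run_rows(motion=[0,0,0,0.5,-0.8,30,85,0,0,0,0.5,-0.8,52,85,0,0,0,0.5,-0.8,62,85,0,0,0,0.5,-0.8,62,85,0,0,0,0.5,-0.8,62,85], squeeze=70)

```text
time: 33.08
tool_pos: [451.7, 312.5, 5.7]
tcp_rot: [179.9, 0.1, 166.4]
ft_force: [0.3, 0.4, -0.6]
finger_gap: 84.8
grip_force: 0.0
```

run_rows(motion=[0,0,0,0,0,0,50,0,0,0,0,0,0,50,0,0,0,0,0,0,50,0,0,0,0,0,0,50,0,0,0,0,0,0,50])

```text
time: 33.7
tool_pos: [451.5, 312.4, 5.5]
tcp_rot: [179.9, 0.1, 166.4]
ft_force: [-1.5, -0.8, 6.0]
finger_gap: 63.0
grip_force: 78.6
```

run_rows(motion=[0,0,0,0,0,-10,50,0,0,0,0,0,-50,50,0,0,0,0,0,-100,50,0,0,0,0,0,-160,50,0,0,0,0,0,-220,50,0,0,0,0,0,-220,50,0,0,0,0,0,-220,50])

```text
time: 34.58
tool_pos: [450.1, 311.6, 223.5]
tcp_rot: [-180.0, -0.0, 166.4]
ft_force: [-1.3, -0.3, -4.4]
finger_gap: 62.9
grip_force: 78.7
```

run_rows(motion=[0,0,0,0,0,0,50])

```text
time: 34.7
tool_pos: [449.2, 311.1, 221.5]
tcp_rot: [-179.8, -0.2, 166.4]
ft_force: [-0.1, 0.4, -3.5]
finger_gap: 62.8
grip_force: 78.6
```

```bash
python3 - <<'E'
from h import *
go(632,-6,225,181.5)
s=snap("wrist","w18"); st=r.sense(); tp=st["tool_pos"]; T=R.from_euler('xyz',st["tcp_rot"],degrees=True)
g=cv2.cvtColor(s["pixels"],cv2.COLOR_BGR2HSV)
print(pix(s,tp+T.apply([56,0,5.5]))) 
for c in (225,255,285): print([(v,g[v,c].tolist()) for v in range(130,176,3)])
E
```

```text
pose [449.2 311.1 221.5] [-179.8   -0.2  166.4] J6 -47 shift [-252.4 -265.1   -3.6] rot [[-0.2, -0.2, -15.1], [-0.3, 0.2, 164.9]] t 34.70
[[252.65947877 141.17731722]]
[(130, [14, 154, 104]), (133, [15, 146, 105]), (136, [14, 145, 104]), (139, [14, 144, 113]), (142, [14, 147, 113]), (145, [10, 72, 95]), (148, [14, 48, 91]), (151, [12, 48, 79]), (154, [15, 49, 84]), (157, [11, 43, 96]), (160, [11, 43, 102]), (163, [12, 45, 102]), (166, [10, 44, 104]), (169, [12, 44, 104]), (172, [10, 38, 100]), (175, [9, 36, 100])]
[(130, [14, 147, 109]), (133, [15, 148, 110]), (136, [14, 144, 106]), (139, [15, 147, 111]), (142, [15, 153, 113]), (145, [10, 76, 94]), (148, [12, 44, 86]), (151, [9, 44, 81]), (154, [8, 33, 84]), (157, [9, 39, 92]), (160, [10, 38, 100]), (163, [8, 42, 97]), (166, [12, 39, 97]), (169, [10, 40, 96]), (172, [11, 37, 97]), (175, [10, 39, 97])]
[(130, [14, 144, 108]), (133, [15, 144, 196]), (136, [15, 152, 109]), (139, [14, 143, 109]), (142, [14, 149, 115]), (145, [13, 76, 94]), (148, [9, 49, 89]), (151, [7, 41, 80]), (154, [13, 42, 85]), (157, [9, 35, 101]), (160, [10, 46, 100]), (163, [9, 40, 103]), (166, [9, 40, 101]), (169, [8, 40, 103]), (172, [12, 38, 102]), (175, [9, 40, 101])]
```

run_rows(motion=[0,0,-15,-252,-265,0,50,0,0,-15,-252,-265,0,50,0,0,-15,-252,-265,0,50,0,0,-15,-252,-265,0,50,0,0,-15,-252,-265,0,50,0,0,-15,-252,-265,0,50,0,0,-15,-252,-265,0,50,0,0,-15,-252,-265,0,50])

```text
time: 35.75
tool_pos: [632.2, -5.1, 222.2]
tcp_rot: [180.0, -0.2, -178.7]
ft_force: [0.3, -0.1, -3.8]
finger_gap: 62.9
grip_force: 78.8
```

run_rows(motion=[0,0,0,0,0,0,50,0,0,0,0,0,0,50])

```text
time: 36.0
tool_pos: [632.6, -3.8, 224.2]
tcp_rot: [180.0, -0.0, -178.5]
ft_force: [-0.1, 1.2, -3.0]
finger_gap: 62.5
grip_force: 78.8
```

```bash
python3 - <<'E'
from h import *
s=snap("wrist","w19"); st=r.sense(); tp=st["tool_pos"]; print(tp.round(1),st["qd"].round(1))
u=pix(s,[632,-156,10])[0]; print(u)
m=cv2.morphologyEx(hsvmask(s,[40,60,20],[80,255,255])|hsvmask(s,[22,130,40],[40,255,235]),cv2.MORPH_CLOSE,np.ones((7,7)))
blob(s,m,(632,-156),10)
m=hsvmask(s,[40,90,20],[80,255,255]);blob(s,cv2.morphologyEx(m,cv2.MORPH_CLOSE,np.ones((9,9))),(632,-156),10)
g=cv2.cvtColor(s["pixels"],cv2.COLOR_BGR2HSV); v=int(u[1]); print(g[v,80:210:3].tolist()); go(632,-156,200,181.5)
E
```

```text
[632.8  -4.  224.3] [-0.2  0.  -0.1 -0.1  0.1  0.1]
[133.44632241 161.92713447]
bbox (87, 103, 89, 113) rect ((632.3577880859375, -155.74411010742188), (142.27769470214844, 96.82405090332031), 1.5139966011047363) corners [[86.0, 103.0], [166.0, 96.0], [177.0, 214.0], [97.0, 221.0]]
bbox (88, 104, 88, 111) rect ((632.1986083984375, -155.60147094726562), (139.72227478027344, 94.65254211425781), 1.499660611152649) corners [[87.0, 104.0], [166.0, 97.0], [176.0, 214.0], [98.0, 221.0]]
[[21, 114, 252], [21, 113, 252], [22, 113, 252], [21, 115, 252], [21, 118, 251], [21, 136, 186], [55, 134, 126], [28, 165, 164], [26, 172, 173], [58, 134, 126], [58, 135, 125], [59, 131, 123], [60, 132, 126], [60, 131, 128], [61, 135, 128], [61, 137, 128], [63, 142, 124], [62, 138, 131], [62, 142, 129], [62, 143, 128], [62, 139, 128], [62, 140, 131], [62, 144, 129], [63, 141, 130], [63, 142, 131], [63, 141, 130], [63, 146, 131], [23, 192, 226], [49, 136, 135], [63, 141, 130], [62, 139, 103], [16, 142, 234], [18, 126, 242], [11, 51, 121], [12, 47, 119], [10, 45, 118], [10, 45, 118], [10, 44, 123], [10, 43, 124], [9, 45, 118], [12, 44, 117], [11, 45, 119], [10, 41, 113], [9, 41, 118]]
pose [632.8  -4.  224.3] [ 180.     0.  -178.5] J6 -96 shift [   4.6 -152.    24.3] rot [[0.0, 0.0, -0.0], [0.0, -0.0, 180.0]] t 36.05
```

run_rows(motion=[0,0,0,3,-60,0,50,0,0,0,5.5,-120,0,50,0,0,0,5.5,-153,0,50,0,0,0,5.5,-153,50,50,0,0,0,5.5,-153,110,50,0,0,0,5.5,-153,160,50,0,0,0,5.5,-153,178,50,0,0,0,5.5,-153,178,50])

```text
time: 37.05
tool_pos: [630.7, -157.5, 45.6]
tcp_rot: [180.0, -0.1, -178.6]
ft_force: [-0.5, 0.8, -3.2]
finger_gap: 62.7
grip_force: 78.8
```

run_rows(motion=[0,0,0,0,0,0,50,0,0,0,0,0,0,50])

```text
time: 37.3
tool_pos: [633.2, -158.7, 49.3]
tcp_rot: [-179.9, 0.3, -178.6]
ft_force: [-0.5, -0.0, -3.1]
finger_gap: 62.5
grip_force: 78.9
```

```bash
python3 - <<'E'
from h import *
s=snap("wrist","w20"); go(630.8,-157.2,15.5,181.5)
st=r.sense(); tp=st["tool_pos"]; T=R.from_euler('xyz',st["tcp_rot"],degrees=True)
g=cv2.cvtColor(s["pixels"],cv2.COLOR_BGR2HSV); M=cv2.inRange(g,np.array([40,70,15]),np.array([80,255,255]))
rel=lambda u,v,z:T.inv().apply(np.r_[cast(s,(u,v),z)[0],0]-tp)[:2].round(1).tolist()
for v in range(105,165,6):
    k=np.flatnonzero(M[v,150:360])+150
    if len(k)>5: print(v,k[0],k[-1],rel(k[0]-.5,v,10),rel(k[-1]+.5,v,10))
for u in (225,240,270,285):
    k=np.flatnonzero(M[:200,u]); print("edges",u,[(int(a),rel(u,a-.5,10)) for a in (k[0],)],"last green",k[-1],rel(u,k[-1]+.5,tp[2]-5.5))
for v in (175,190,205):
    k=np.flatnonzero(M[v]); a=k[k<255]; b=k[k>255]; print("case sides",v,a[-1:] ,b[:1])
E
```

```text
pose [ 632.9 -158.7   48.8] [-179.9    0.2 -178.6] J6 -110 shift [ 2.2  1.6 33.3] rot [[-0.1, 0.2, -0.1], [0.3, 0.1, 179.9]] t 37.35
111 180 333 [69.3, -45.1] [69.4, 48.8]
117 181 332 [65.8, -44.8] [65.9, 48.4]
123 181 332 [62.2, -45.0] [62.3, 48.7]
129 181 331 [58.6, -45.3] [58.7, 48.4]
135 182 331 [54.9, -45.0] [55.0, 48.7]
141 182 330 [51.2, -45.2] [51.3, 48.4]
147 183 330 [47.4, -44.9] [47.5, 48.6]
edges 225 [(107, [72.0, -17.3])] last green 143 [54.1, -14.4]
edges 240 [(107, [72.0, -8.2])] last green 143 [54.1, -6.7]
edges 270 [(106, [72.6, 10.0])] last green 143 [54.1, 8.8]
edges 285 [(107, [72.0, 19.1])] last green 143 [54.1, 16.5]
case sides 175 [] []
case sides 190 [] []
case sides 205 [] []
```

run_rows(motion=[0,0,0,2,0.4,14,50,0,0,0,2,0.4,24,50,0,0,0,2,0.4,29,50,0,0,0,2,0.4,29,50])

```text
time: 37.85
tool_pos: [628.8, -157.7, 16.4]
tcp_rot: [180.0, -0.1, -178.6]
ft_force: [-0.2, -0.6, -4.1]
finger_gap: 62.9
grip_force: 79.3
```

run_rows(motion=[0,0,0,0,0,1,50,0,0,0,0,0,2,50,0,0,0,0,0,2,50])

```text
time: 38.22
tool_pos: [629.3, -157.8, 15.6]
tcp_rot: [-180.0, 0.0, -178.6]
ft_force: [-2.6, 1.0, 2.5]
finger_gap: 62.6
grip_force: 79.4
```

Touching down at the expected height; a hair more, then release and retreat.

run_rows(motion=[0,0,0,0,0,0.5,50,0,0,0,0,0,0.5,50])

```text
time: 38.48
tool_pos: [629.3, -157.9, 15.6]
tcp_rot: [-180.0, 0.0, -178.6]
ft_force: [-5.2, 0.9, 6.7]
finger_gap: 62.9
grip_force: 80.5
```

run_rows(motion=[0,0,0,0,0,0,70,0,0,0,0,0,0,82,0,0,0,0,0,0,84,0,0,0,0,0,0,84])

```text
time: 38.98
tool_pos: [629.2, -157.8, 14.6]
tcp_rot: [180.0, 0.0, -178.6]
ft_force: [-0.1, 0.3, 1.1]
finger_gap: 84.2
grip_force: 0.0
```

run_rows(motion=[0,0,0,0,0,-30,84,0,0,0,0,0,-70,84,0,0,0,0,0,-120,85,0,0,0,-30,0,-180,85,0,0,0,-70,0,-210,85,0,0,0,-70,0,-210,85,0,0,0,-70,0,-210,85,0,0,0,-70,0,-210,85])

```text
time: 39.98
tool_pos: [697.4, -155.9, 222.3]
tcp_rot: [179.9, -0.2, -178.6]
ft_force: [-0.7, -0.2, -0.8]
finger_gap: 84.9
grip_force: 0.0
```

run_rows(motion=[0,0,0,0,0,0,85,0,0,0,0,0,0,85])

```text
time: 40.22
tool_pos: [698.6, -156.1, 224.2]
tcp_rot: [180.0, -0.0, -178.6]
ft_force: [0.9, -0.5, 0.0]
finger_gap: 84.7
grip_force: 0.0
```

```bash
python3 - <<'E'
from h import *
s=snap("wrist","w21"); st=r.sense(); print(st["tool_pos"].round(1))
g=cv2.cvtColor(s["pixels"],cv2.COLOR_BGR2HSV); print(pix(s,[632,-157,46]))
grey=cv2.inRange(g,np.array([0,0,30]),np.array([20,90,255]))|cv2.inRange(g,np.array([140,0,30]),np.array([179,90,255]))
blob(s,grey,(632,-157),46)
m=hsvmask(s,[40,60,15],[80,255,255])|hsvmask(s,[22,130,30],[40,255,235])|grey
blob(s,m,(632,-157),10)
E
```

```text
[ 698.8 -156.1  224.4]
[[254.87656117 111.56794547]]
bbox (225, 55, 62, 107) rect ((631.1068725585938, -156.46656799316406), (109.4614028930664, 62.701904296875), 1.3003593683242798) corners [[225.0, 55.0], [286.0, 55.0], [286.0, 161.0], [225.0, 161.0]]
bbox (214, 46, 82, 123) rect ((631.650146484375, -157.11312866210938), (139.82516479492188, 93.49754333496094), 1.4112160205841064) corners [[214.0, 46.0], [295.0, 46.0], [295.0, 168.0], [214.0, 168.0]]
```

```bash
python3 - <<'E'
from h import *
a=cv2.imread("pics/top0.png"); t=snap("top"); s0=cv2.imread("pics/side0.png"); s=snap("side")
print("top yellow cap",rects(t,[20,120,100],[34,255,255],55,60,(432,159)))
for n,A,B,(x,y,w,h) in(("jar side",s0,s["pixels"],(248,212,28,32)),("mug side",s0,s["pixels"],(170,162,42,38)),("mug top",a,t["pixels"],(264,88,30,44)),("jar top",a,t["pixels"],(208,184,24,24))):
    print(n,cv2.absdiff(A[y:y+h,x:x+w],B[y:y+h,x:x+w]).mean().round(1), cv2.minMaxLoc(cv2.matchTemplate(B[y-6:y+h+6,x-6:x+w+6],A[y:y+h,x:x+w],cv2.TM_CCOEFF_NORMED))[1::2])
print("orange",rects(t,[5,180,100],[18,255,255],27,40,(445,-319)))
print(r.sense()["qd"].round(2), r.sense()["time"])
E
```

```text
top yellow cap [[432.2, 159.6, 37.5, 37.3, -1.5]]
jar side 0.9 (0.9995295405387878, (6, 6))
mug side 4.7 (0.9529038667678833, (6, 6))
mug top 3.3 (0.9994538426399231, (6, 6))
jar top 3.6 (0.998578667640686, (6, 6))
orange []
[ 0.05  0.15 -0.29 -0.02 -0.01  0.12] 40.375
```

Mug and jar have not moved, and all four parts are in place.

```bash
python3 - <<'E'
from bench import workorder
print(workorder.hand_in())
E
```

```text
the job is handed in; nothing more can be done
None
```

The job is handed in at about 40 s: the fuse is pressed home in the clips, the module, heat sink and case lie centred on the tray, mat and board to within about 1–2 mm by the wrist camera, and the mug and jar have not moved.

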